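# Drive the retaining pins of a batch of padlocks in a clamped jig

## Robot

A 6-joint arm with a two-finger parallel gripper is mounted at the origin on the work surface. World frame = base frame: x ahead of the robot, y to its left, z up, the work surface at z = 0. Lengths are in m, angles in rad, forces in N, time in s.
With the tool pointing down it reaches from about 0.35 to 0.925 m from the base axis. Payload 6.4 kg.
Tool frame: the origin (TCP) lies at the very end of the fingers, on their centre line; the grasp point (between the pads) lies 19 mm behind it; z points along the fingers, y is the line along which they close (so a half turn about z gives the same grasp; the last joint's range is limited). The gripper opens to 94 mm and grips with 3 to 60 N. Pads are 16 mm wide; open, the fingers measure 119 mm over their backs; the gripper's body (75 mm by 177 mm) begins 78 mm behind the grasp point.
Start: joints at [1.16, 0.245, 1.558, -0, 1.339, -0.174], TCP at [0.152, 0.632, 0.205] pointing down, gripper open.
Joint ranges: [-3.13, 3.13], [-1.02, 2.26], [0.13, 2.54], [-0.95, 4.09], [0.21, 2.88], [-2.74, 2.74]. Speed limits (rad/s): [2.57, 2.57, 3.14, 3.14, 3.14, 3.14].

## Interface

Orientations are given as [roll, pitch, yaw] about the fixed x, y, z axes, in that order (R = Rz(yaw) Ry(pitch) Rx(roll)).
In Python, from bench import env gives the robot as it stands.
- The arm moves only by the shell command python3 steer.py [FORCE], which reads ROWS from standard input. ROWS is a JSON list that holds a single list of rows (three levels of brackets), with 1 to 10 rows, each of 5 numbers: dx, dy, dz in units of 20 mm, then a turn about the tool's z in units of 0.1 rad, then the opening from 0.0 (shut) to 1.0 (fully open); each row is the pose to reach, as a shift and turn from the pose commanded when the command began, along the tool's axes at that moment; what a row does not reach only later rows make up. A row lasts 1/8 s, in which the tool goes at most 0.0625 m and 0.188 rad, less where a joint would pass 70% of its speed; a pose out of reach is approached as far as the arm can. The fingers move at their own pace and stop on an object; FORCE is the grip in N (left out, the last holds). Time passes only in rows, so rows that do not move let the fingers close. It prints the time, the measured TCP pose, the force, the opening and the grip force at its end. Input that does not fit is refused with a message, and nothing moves.
- env.sense(): the state, without advancing time (a new reading comes with each control period).
- env.snapshot(name): name is "scene" or "top" or "wrist"; returns a dict with "img" (480x640x3 uint8, blue, green, red), "fx", "fy", "cx", "cy" (pixels), "world_to_cam" (4x4, takes a point from world to camera coordinates); the wrist camera has in their place "hand_eye" (4x4, takes a point from camera to tool coordinates, whose origin is the TCP and whose axes are the flange's). Camera axes: x right, y down, z forward; pixel columns grow to the right and rows downward; lengths in m; the calibration is good to about 2 mm. A picture is of the moment at which its call begins: read the wrist's pose just before it. There is no depth.
- env.close_job(): hands the job in; it is judged then, once.
The state is a dict: "time_s": time; "joints": joint angles; "dq": joint speeds; "tau": joint torques, N m; "eef_pos": TCP position; "tool_rot": TCP orientation; "force": force on the tool from outside, world axes, zero at the start; "moment": the same for the moment, N m; "width": opening from 0.0 (shut) to 1.0 (fully open); "finger_force": force on a finger pad.
Only numpy, scipy, OpenCV 4.12 (cv2) and the standard library are available. Lean on these libraries where they do the work, as an engineer would, in place of code of your own. Each camera call takes 0.05 s, during which the arm holds its last target. There are 200 camera calls.

## Task

Lay every padlock from the mat in a bay of the jig, shackle away from the robot, swing the toggle clamp over onto them, and then, with the clamp shut on them, drive each padlock's sprung pin fully home with the mallet, never pressing a pin with the fingers. Then swing the clamp fully back, lay the padlocks flat and side by side, pin up, in the tray, and have the mallet standing on its head in the middle of its cork disc again. Leave the screwdriver, the box and the jar where they are.

Things in the scene. Friction and masses are not known exactly. Their poses are not given: they have to be found in the camera images.
- jig: pinning jig fixed to the bench: steel plate 224 mm wide (y) and 12 mm thick, spanning x -88 to 112 mm; origin on the bench, x pointing away from the robot. Three bays side by side, 72 mm apart. A fence 8 mm high runs along the bays' front, its inner face 35 mm in front of the bay centres. The clamp's two hinge posts (x 70 to 100 mm, y 18 to 30 mm either side, 82 mm high) stand behind the bays
- bay0 (a point): bay 0 of the jig, y = -72 mm, x = -15 mm in jig's frame: point on the plate's top, 12 mm above the bench, where the centre of a padlock's underside belongs, padlock parallel to jig x, shackle to jig +x. Four lugs 8 mm high frame it near the padlock's corners: 21 to 29 mm either side in y (3 mm play) and in x; between them, room for fingers
- bay1 (a point): bay 1 of the jig, y = 0 mm, x = -15 mm in jig's frame: point on the plate's top, 12 mm above the bench, where the centre of a padlock's underside belongs, padlock parallel to jig x, shackle to jig +x. Four lugs 8 mm high frame it near the padlock's corners: 21 to 29 mm either side in y (3 mm play) and in x; between them, room for fingers
- bay2 (a point): bay 2 of the jig, y = 72 mm, x = -15 mm in jig's frame: point on the plate's top, 12 mm above the bench, where the centre of a padlock's underside belongs, padlock parallel to jig x, shackle to jig +x. Four lugs 8 mm high frame it near the padlock's corners: 21 to 29 mm either side in y (3 mm play) and in x; between them, room for fingers
- clamp (a joint): angle of the toggle clamp, rad: 0 swung fully back (open stop), about 1.75 shut on padlocks (1.79 stop with no padlocks). An over-centre arm of 400 g: its weight carries it shut beyond about 0.75 and back below that; up to 5 N at the grip bar. Its presser bar, 188 mm wide, spans all bays; shut, it lies across the padlocks 17 to 33 mm behind the bay centres, pins free in front
- clamp_grip (a point): middle of the clamp's round red grip bar, 14 mm thick, 80 mm long, parallel to the jig's y axis (60 mm free between its two stalks); can be pinched from above and turns between the fingers while swung. 99 mm from the hinge line: open, it stands 93 mm behind and 34 mm above the hinge; shut, 50 mm in front of and 85 mm above it
- clamp_hinge (a point): middle of the clamp's hinge line (parallel to jig y), 85 mm behind the jig's origin, 68 mm above the bench. Open, the presser bar stands 77 mm above it; shut, it lies 67 to 83 mm in front of it, its underside 42 mm and its top 58 mm above the bench
- tray: grey steel tray for finished work, fixed, 240 (x) by 130 (y) by 30 mm high outside, walls and floor 5 mm thick; origin at the centre of its underside
- mat: black rubber mat 170 by 300 by 3 mm on which the padlocks wait; origin at the centre of its underside. Mat and tray lie on oppopoint sides of the jig, either way round
- mallet: mallet, 400 g, standing on its head on the cork disc: black rubber cylinder head 44 mm across and 76 mm tall, origin at the centre of its lower face, z up along the head; wooden handle 20 mm wide, 24 mm tall in section, level, along own -x from 20 to 130 mm from the head's axis, centre line 38 mm above the lower face
- mallet_grip (a point): point on the mallet handle's centre line, 46 mm from the head's axis, 38 mm above its lower face: where to grip it from above, fingers either side of the handle
- disc: cork disc, fixed, 84 mm across, 4 mm thick, the mallet's place; origin at the centre of its underside
- driver: yellow-handled screwdriver 200 mm long lying on the bench at the far side; not needed
- blanks: small cardboard box of key blanks 75 by 50 by 30 mm; not needed
- jar: clear jar with a yellow lid, 60 mm across, 85 mm tall; not needed
- lock0: brass padlock lying flat on the mat, body 60 (own x) by 36 (y) by 30 mm high, 300 g or so; origin at the centre of the body's underside, z up. Its steel shackle sticks out of the body's +x end to x = 62 mm, 30 mm wide, away from the robot at the start. A 10 mm steel pin stands in its top face 20 mm from the centre towards the -x end. Two or three padlocks are there
- pin0_top (a point): top of the pin of padlock 0: centre of its 10 mm wide flat end, 11 mm above the padlock's top face at the start, 2 mm above it when home
- pin0 (a joint): how far the pin of padlock 0 has been driven down, m: 0 standing proud, 0.009 fully home. A split spring pin: its own spring tension grips the bore, so it resists with 9 to 12 N and stays as far down as it was driven
- lock1: brass padlock lying flat on the mat, body 60 (own x) by 36 (y) by 30 mm high, 300 g or so; origin at the centre of the body's underside, z up. Its steel shackle sticks out of the body's +x end to x = 62 mm, 30 mm wide, away from the robot at the start. A 10 mm steel pin stands in its top face 20 mm from the centre towards the -x end. Two or three padlocks are there
- pin1_top (a point): top of the pin of padlock 1: centre of its 10 mm wide flat end, 11 mm above the padlock's top face at the start, 2 mm above it when home
- pin1 (a joint): how far the pin of padlock 1 has been driven down, m: 0 standing proud, 0.009 fully home. A split spring pin: its own spring tension grips the bore, so it resists with 9 to 12 N and stays as far down as it was driven
- lock2: brass padlock lying flat on the mat, body 60 (own x) by 36 (y) by 30 mm high, 300 g or so; origin at the centre of the body's underside, z up. Its steel shackle sticks out of the body's +x end to x = 62 mm, 30 mm wide, away from the robot at the start. A 10 mm steel pin stands in its top face 20 mm from the centre towards the -x end. Two or three padlocks are there
- pin2_top (a point): top of the pin of padlock 2: centre of its 10 mm wide flat end, 11 mm above the padlock's top face at the start, 2 mm above it when home
- pin2 (a joint): how far the pin of padlock 2 has been driven down, m: 0 standing proud, 0.009 fully home. A split spring pin: its own spring tension grips the bore, so it resists with 9 to 12 N and stays as far down as it was driven

How it is judged:
On the way, in this order (a step that is already met when the one before it is completed fails the run):
1. every padlock lies in a bay of the jig, shackle away from the robot, pin still standing ((horizontal distance between lock0 and bay0 below 0.009 m or horizontal distance between lock0 and bay1 below 0.009 m or horizontal distance between lock0 and bay2 below 0.009 m) and z of each of lock0, lock1, lock2 in the frame of jig below 0.016 m and angle between each of lock0, lock1, lock2's own z axis and vertical below 0.1 rad and angle between the x axis of each of lock0, lock1, lock2 and the x axis of jig, either way round below 0.2 rad and x of each of pin0_top, pin1_top, pin2_top in the frame of jig below -0.02 m and (horizontal distance between lock1 and bay0 below 0.009 m or horizontal distance between lock1 and bay1 below 0.009 m or horizontal distance between lock1 and bay2 below 0.009 m) and (horizontal distance between lock2 and bay0 below 0.009 m or horizontal distance between lock2 and bay1 below 0.009 m or horizontal distance between lock2 and bay2 below 0.009 m) and value of joint each of pin0, pin1, pin2 below 0.002 m), for 0.2 s.
2. the clamp is shut on the seated padlocks, pins still standing (all of step 1 and value of joint clamp above 1.69 rad), for 0.2 s.
3. every pin has been driven home with the clamp shut ((horizontal distance between lock0 and bay0 below 0.009 m or horizontal distance between lock0 and bay1 below 0.009 m or horizontal distance between lock0 and bay2 below 0.009 m) and z of each of lock0, lock1, lock2 in the frame of jig below 0.016 m and angle between each of lock0, lock1, lock2's own z axis and vertical below 0.1 rad and angle between the x axis of each of lock0, lock1, lock2 and the x axis of jig, either way round below 0.2 rad and x of each of pin0_top, pin1_top, pin2_top in the frame of jig below -0.02 m and (horizontal distance between lock1 and bay0 below 0.009 m or horizontal distance between lock1 and bay1 below 0.009 m or horizontal distance between lock1 and bay2 below 0.009 m) and (horizontal distance between lock2 and bay0 below 0.009 m or horizontal distance between lock2 and bay1 below 0.009 m or horizontal distance between lock2 and bay2 below 0.009 m) and value of joint each of pin0, pin1, pin2 above 0.0075 m and value of joint clamp above 1.69 rad), for 0.2 s.
4. the clamp is swung back fully, the pins staying home (value of joint each of pin0, pin1, pin2 above 0.0075 m and value of joint clamp below 0.2 rad), for 0.2 s.
At the end, for the whole second after the job is handed in: every padlock lies flat (within 0.15 rad), pin up, on the tray's floor, at rest, with its pin home (at least 7.5 of 9 mm); the clamp is swung back (within 0.2 rad of its open stop); the mallet stands upright (0.1 rad) on its disc, head within 20 mm of its centre (all of step 4 and x of lock0 in the frame of tray between -0.105 and 0.105 m and y of lock0 in the frame of tray between -0.055 and 0.055 m and z of each of lock0, lock1, lock2 in the frame of tray below 0.012 m and angle between each of lock0, lock1, lock2's own z axis and vertical below 0.15 rad and linear speed of each of lock0, lock1, lock2, mallet below 0.02 m/s and x of lock1 in the frame of tray between -0.105 and 0.105 m and y of lock1 in the frame of tray between -0.055 and 0.055 m and x of lock2 in the frame of tray between -0.105 and 0.105 m and y of lock2 in the frame of tray between -0.055 and 0.055 m and horizontal distance between mallet and disc below 0.02 m and angle between mallet's own z axis and vertical below 0.1 rad and z of mallet in the frame of disc below 0.008 m); the robot touches nothing.
It fails at once if a pin is pressed with the fingers (contact force between the fingers and pin0 above 3 N or contact force between the fingers and pin1 above 3 N or contact force between the fingers and pin2 above 3 N).
It fails at once if the screwdriver, box or jar is moved more than 25 mm (distance of any of driver, blanks, jar from where it was at the start of the episode above 0.025 m).
Of lock0, lock1, lock2 only 2 to 3 are there at a start; the rules pass over those that are not, and their reading is None.
At some moment in a run one of lock0, lock1, lock2 may be knocked a few centimetres aside while the robot is not near it.
It also fails if it takes over 210 s, if anything falls off the work surface, if the arm or the gripper's body presses on something with over 40 N, if the wrist force passes 120 N, or if a joint passes its speed limit or range.

## Working session

There is one attempt and no reset: what is moved stays moved. The work goes in short steps, Python scripts to look and compute and a shell command to move; the robot and the scene stay as the last step left them, time stands still between calls to the robot, and variables do not carry over. Pictures are saved under pics/ and viewed, at most 14 in all, crops included, and the job is handed in when it is done.

```bash
ls; mkdir -p pics
python3 - <<'E'
from bench import env
import cv2
s=env.sense();print(s)
for n in("scene","top"):
    d=env.snapshot(n);cv2.imwrite(f"pics/{n}0.png",d["img"]);print(n,d["fx"],d["fy"],d["cx"],d["cy"],d["world_to_cam"])
E
```

```text
bench.py
pics
steer.py
{'time_s': 0.0, 'joints': array([ 1.15993440e+00,  2.45811003e-01,  1.55898456e+00, -1.64610934e-05,
        1.33865072e+00, -1.74118736e-01]), 'dq': array([-1.53771320e-04,  7.73631671e-04,  2.24392483e-04, -2.03509703e-05,
        1.08313101e-03, -1.80220490e-04]), 'tau': array([-8.00216312e-04, -4.15831518e+01, -3.14601552e+01,  6.84142741e-02,
        3.31747241e-02, -1.46700563e-04]), 'eef_pos': array([0.15222506, 0.63132735, 0.20436313]), 'tool_rot': array([-3.13976427e+00, -3.05353314e-04,  2.90485299e+00]), 'force': array([ 0.37074934, -0.48745386, -0.76867983]), 'moment': array([ 0.03619129,  0.00557693, -0.01691753]), 'finger_force': 0.0, 'width': 1.0020639561561007}
scene 486.5372733523505 486.5372733523505 311.180989892837 231.39607796161283 [[-0.41437425  0.91005963 -0.00924432  0.21603405]
 [ 0.61340839  0.27176864 -0.74153351 -0.2699572 ]
 [-0.6723274  -0.31294293 -0.67085214  1.66943492]
 [ 0.          0.          0.          1.        ]]
top 510.2473871776191 510.2473871776191 322.28737407434727 236.81899051351098 [[-0.02751755 -0.99938202 -0.02187171  0.02147479]
 [-0.99733694  0.02892646 -0.06694993  0.56730392]
 [ 0.06754123  0.01997116 -0.99751658  1.12647595]
 [ 0.          0.          0.          1.        ]]
```
View pics/top0.png

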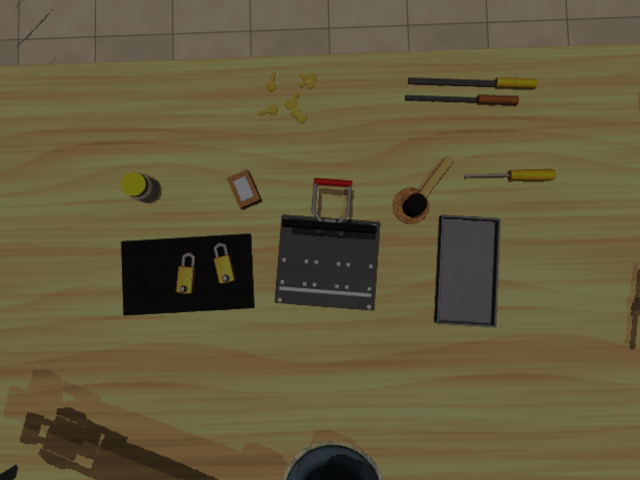

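View pics/scene0.png

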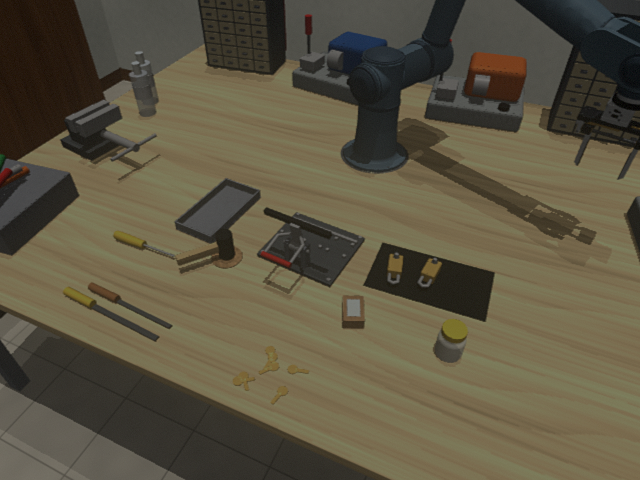

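The top view shows two padlocks at about (185,273) and (224,265), and the jig at (328,262). The tray is at (467,270), the mallet head at (412,205) with its handle running to (448,160), and the clamp grip at (333,183), open. The scene view agrees. Next I'll measure.

Create h.py:
```python
import numpy as np,cv2
from scipy.spatial.transform import Rotation as Ro
from bench import env
def snap(n):
    s=env.sense();d=env.snapshot(n)
    if n=="wrist":
        T=np.eye(4);T[:3,:3]=Ro.from_euler("xyz",s["tool_rot"]).as_matrix();T[:3,3]=s["eef_pos"]
        d["c2w"]=T@d["hand_eye"]
    else:d["c2w"]=np.linalg.inv(d["world_to_cam"])
    return d
def pt(d,u,v,z):
    r=d["c2w"][:3,:3]@[(u-d["cx"])/d["fx"],(v-d["cy"])/d["fy"],1];o=d["c2w"][:3,3]
    return o+r*(z-o[2])/r[2]
def px(d,p):
    q=np.linalg.inv(d["c2w"])@np.append(p,1);return d["fx"]*q[0]/q[2]+d["cx"],d["fy"]*q[1]/q[2]+d["cy"]
def blobs(m,amin):
    c,_=cv2.findContours(m.astype(np.uint8),cv2.RETR_EXTERNAL,cv2.CHAIN_APPROX_NONE)
    return sorted([k for k in c if cv2.contourArea(k)>=amin],key=cv2.contourArea,reverse=True)
def hsv(d):return cv2.cvtColor(d["img"],cv2.COLOR_BGR2HSV)
def tool(p):
    "world displacement from current TCP to p, in tool axes"
    s=env.sense();return Ro.from_euler("xyz",s["tool_rot"]).inv().apply(np.array(p)-s["eef_pos"])
```

Run:
```python
from h import *
np.set_printoptions(precision=4,suppress=True)
d=snap("top");H=hsv(d);h,s,v=cv2.split(H)
cv2.imwrite("pics/t2.png",cv2.resize(d["img"][140:340,110:510],None,fx=2,fy=2,interpolation=cv2.INTER_CUBIC)*1)
print([H[y,x] for y,x in((273,185),(265,224),(280,140),(250,300),(270,467),(205,395),(205,415),(183,333),(170,437))])
dark=(s<80)&(v<90)
for k in blobs(dark[140:340,100:520],300):
    k=k+np.array([100,140]);r=cv2.minAreaRect(k);print(cv2.contourArea(k),r)
    print([pt(d,*p,0.012)[:2] for p in cv2.boxPoints(r)])
```

```text
[array([ 24, 177, 108], dtype=uint8), array([ 28, 168, 109], dtype=uint8), array([15, 51, 10], dtype=uint8), array([ 0,  6, 41], dtype=uint8), array([165,   8,  68], dtype=uint8), array([ 14, 161, 103], dtype=uint8), array([ 0, 28,  9], dtype=uint8), array([  1, 232,  98], dtype=uint8), array([ 22, 133, 109], dtype=uint8)]
9250.0 ((186.6055145263672, 274.262939453125), (73.16828918457031, 130.8941192626953), 86.57613372802734)
[array([0.5706, 0.4687]), array([0.5797, 0.1699]), array([0.415, 0.163]), array([0.4052, 0.4589])]
8730.5 ((328.5627136230469, 245.36203002929688), (99.24462127685547, 121.69603729248047), 4.455602645874023)
[array([0.4243, 0.1172]), array([0.6986, 0.0898]), array([ 0.6739, -0.1346]), array([ 0.4014, -0.1038])]
6562.5 ((467.4468688964844, 270.61651611328125), (62.120086669921875, 109.44739532470703), 2.7263107299804688)
[array([ 0.3672, -0.237 ]), array([ 0.611, -0.259]), array([ 0.6002, -0.3975]), array([ 0.3573, -0.3737])]
```

View pics/t2.png

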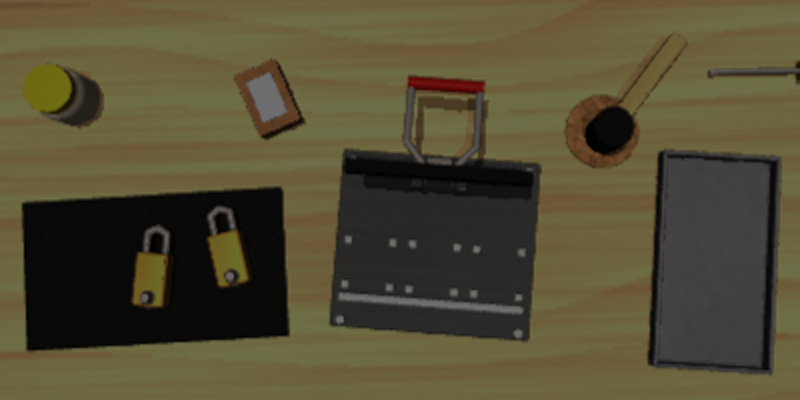

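The crop shows bay lugs in two rows (about 6 each), the red grip bar, the mallet head at the right of its cork disc, and both pins towards the robot.

Run:
```python
from h import *
np.set_printoptions(precision=4,suppress=True)
d=snap("top");H=hsv(d);h,s,v=cv2.split(H)
# lugs
U=np.array([(348,239),(392,243),(413,244),(457,247),(476,249),(522,252),(345,284),(389,288),(408,289),(453,293),(473,294),(518,297)])/2+[110,140]
P=[]
for u,w in U:
    x,y=int(round(u)),int(round(w));g=v[y-3:y+4,x-3:x+4].astype(float);g=np.clip(g-np.median(g)-5,0,None)
    yy,xx=np.mgrid[-3:4,-3:4];P.append(pt(d,x+(xx*g).sum()/g.sum(),y+(yy*g).sum()/g.sum(),.0195)[:2])
P=np.array(P)
M=np.array([(x,y) for x in(10,-40) for y in(97,47,25,-25,-47,-97)])/1000
a=M-M.mean(0);b=P-P.mean(0);yaw=np.arctan2((a[:,0]*b[:,1]-a[:,1]*b[:,0]).sum(),(a*b).sum())
R=np.array([[np.cos(yaw),-np.sin(yaw)],[np.sin(yaw),np.cos(yaw)]]);t=P.mean(0)-R@M.mean(0)
print("jig",t,yaw,"res",(P-(M@R.T+t)).round(4).tolist())
for y in(-72,0,72):print("bay",R@[-.015,y/1000]+t)
for n,z,m in(("brass",.03,(h>15)&(h<35)&(s>120)&(v>60)),("red",.1,((h<6)|(h>174))&(s>180)&(v>60)),("cork",.004,(h<19)&(h>8)&(s>150))):
    mm=np.zeros(m.shape,bool);x0,x1=(130,250) if n=="brass" else (300,440);mm[165 if n!="brass" else 235:310,x0:x1]=m[165 if n!="brass" else 235:310,x0:x1]
    for k in blobs(mm,40):
        r=cv2.minAreaRect(k);print(n,cv2.contourArea(k),r,pt(d,*r[0],z))
k=blobs((v<25)&(np.indices(v.shape)[1]>395)&(np.indices(v.shape)[1]<432)&(np.indices(v.shape)[0]>185)&(np.indices(v.shape)[0]<222),50)
print("head",[(cv2.minEnclosingCircle(q),pt(d,*cv2.minEnclosingCircle(q)[0],.06)) for q in k])
print("disc",pt(d,110+601/2,140+131/2,.004)); 
for p in((680,38),(624,108)):print("handle",pt(d,110+p[0]/2,140+p[1]/2,.054))
print("grip",pt(d,110+445/2,140+85/2,.1))
```

```text
jig [ 0.4998 -0.0023] -0.1038551209612614 res [[-0.0001, 0.0002], [0.0, 0.0002], [0.0004, -0.0001], [0.0002, 0.0], [-0.0003, 0.0002], [0.0, -0.0005], [0.0001, 0.0003], [-0.0001, 0.0001], [-0.0002, 0.0003], [0.0, -0.0001], [0.0003, -0.0004], [-0.0002, -0.0002]]
bay [ 0.4774 -0.0724]
bay [ 0.4848 -0.0008]
bay [0.4923 0.0708]
brass 321.0 ((223.7134552001953, 268.7584228515625), (26.233612060546875, 15.440354347229004), 77.00537872314453) [0.5021 0.2264 0.03  ]
brass 317.5 ((184.5890350341797, 279.40411376953125), (15.283978462219238, 26.537595748901367), 6.009006023406982) [0.4809 0.3142 0.03  ]
red 160.5 ((332.4898681640625, 182.1421356201172), (37.33345413208008, 5.486022472381592), 4.085616588592529) [ 0.6767 -0.0208  0.1   ]
cork 499.5 ((409.9024658203125, 205.87806701660156), (35.60762023925781, 34.04588317871094), 51.34019470214844) [ 0.6335 -0.1956  0.004 ]
head [(((414.21429443359375, 204.7857208251953), 12.505200386047363), array([ 0.6287, -0.1964,  0.06  ]))]
disc [ 0.6343 -0.197   0.004 ]
handle [ 0.7278 -0.2793  0.054 ]
handle [ 0.6526 -0.2152  0.054 ]
grip [ 0.6759 -0.0208  0.1   ]
```

Run:
```python
from h import *
np.set_printoptions(precision=4,suppress=True)
d=snap("wrist");print(d["hand_eye"],d["fx"]);print("view centre",pt(d,320,240,.03),env.sense()["eef_pos"])
print(tool([.49,.27,.28]))
d=snap("top");print("tray",pt(d,467.447,270.617,.03),[pt(d,*p,.03)[:2] for p in cv2.boxPoints(((467.447,270.617),(62.1,109.4),2.726))])
```

```text
[[ 0.0003 -0.9676 -0.2526  0.0729]
 [ 1.     -0.      0.0011 -0.0005]
 [-0.001  -0.2526  0.9676 -0.1796]
 [ 0.      0.      0.      1.    ]] 370.25413592494135
view centre [0.1691 0.6304 0.03  ] [0.1524 0.6316 0.2049]
[-0.413  -0.2724 -0.0749]
tray [ 0.4832 -0.3121  0.03  ] [array([ 0.3692, -0.2336]), array([ 0.6091, -0.2552]), array([ 0.5984, -0.3915]), array([ 0.3594, -0.3681])]
```

Careful with the scale: shifts go in units of 20 mm and turns go in units of 0.1 rad. That gives: -0.413 m is -20.65, -0.272 m is -13.6, -0.28 rad is -2.8.

```bash
echo '[[[-2.25, -1.5, -1.5, 0, 1], [-4.5, -3, -3, -1, 1], [-7, -4.5, -3.75, -2, 1], [-9.5, -6.25, -3.75, -2.8, 1], [-12, -7.75, -3.75, -2.8, 1], [-14.5, -9.5, -3.75, -2.8, 1], [-17, -11.25, -3.75, -2.8, 1], [-19.25, -12.75, -3.75, -2.8, 1], [-20.65, -13.6, -3.75, -2.8, 1], [-20.65, -13.6, -3.75, -2.8, 1]]]' | python3 steer.py
python3 - <<'E'
from h import *
np.set_printoptions(precision=4,suppress=True)
d=snap("wrist");cv2.imwrite("pics/w1.png",d["img"]);np.savez("w1.npz",**d)
h,s,v=cv2.split(hsv(d));m=(h>15)&(h<35)&(s>120)&(v>50)
for k in blobs(m,1500):
    r=cv2.minAreaRect(k);print(r,pt(d,*r[0],.033))
    P=np.array([pt(d,*p,.033)[:2] for p in cv2.boxPoints(r)]);print(P,np.linalg.norm(np.diff(P,axis=0),axis=1))
E
```

```text
time_s: 1.55
eef_pos: [0.4912, 0.2691, 0.2803]
tool_rot: [-3.141, -0.0, -3.102]
force: [-0.2, 0.2, -0.6]
width: 1.0
finger_force: 0.0
((461.50701904296875, 455.2734680175781), (21.414033889770508, 355.1050720214844), 89.6834487915039) [0.8288 0.4853 0.033 ]
[[0.8222 0.2363]
 [0.7995 0.729 ]
 [0.8356 0.7386]
 [0.8587 0.2371]] [0.4932 0.0374 0.502 ]
((356.093505859375, 202.7574920654297), (33.19981002807617, 53.18086624145508), 9.782407760620117) [0.4797 0.314  0.033 ]
[[0.5083 0.2912]
 [0.4471 0.2983]
 [0.452  0.336 ]
 [0.5135 0.3302]] [0.0616 0.038  0.0618]
((549.988525390625, 387.1882019042969), (79.107666015625, 41.01709747314453), 79.4608154296875) [0.7149 0.5875 0.033 ]
[[0.6645 0.5417]
 [0.6517 0.5916]
 [0.7682 0.6358]
 [0.7825 0.5831]] [0.0514 0.1246 0.0546]
((83.62171936035156, 387.1271667480469), (40.45777130126953, 79.2678451538086), 11.560131072998047) [ 0.7392 -0.0306  0.033 ]
[[ 0.7955 -0.0748]
 [ 0.6762 -0.0383]
 [ 0.6859  0.0113]
 [ 0.8066 -0.0223]] [0.1248 0.0505 0.1253]
((281.75, 217.25), (52.559120178222656, 32.75138854980469), 78.69007110595703) [0.5002 0.2282 0.033 ]
[[0.4748 0.2033]
 [0.4659 0.2401]
 [0.5264 0.2538]
 [0.5358 0.2157]] [0.0378 0.062  0.0392]
```

View pics/w1.png

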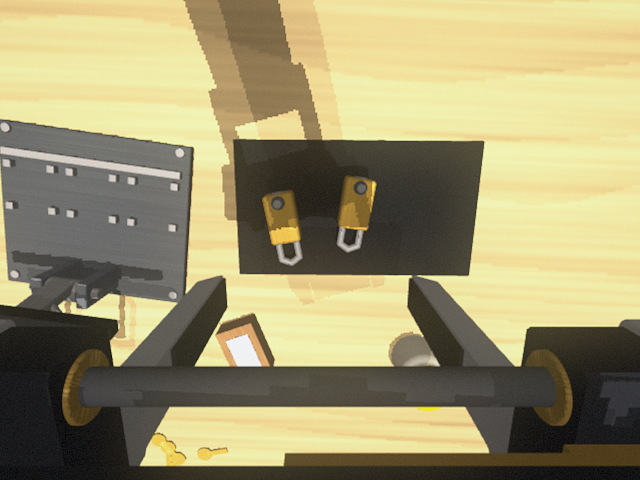

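Wrist view: padlock A at (282,217) and B at (356,203), both pin towards the robot (image up), with the jig at the left. A → bay 0, B → bay 2.

```bash
python3 -c "
from h import *
print(tool([.5002,.2282,.009]))"
```

```text
[-0.00829174 -0.04234537  0.27125748]
```

In the tool's units: 0.271 m is 13.55, 0.26 m is 13, -0.184 rad is -1.84.

```bash
echo '[[[-0.4, -2.1, 1.5, -1.5, 0.75], [-0.4, -2.1, 4.5, -1.84, 0.75], [-0.4, -2.1, 7.5, -1.84, 0.75], [-0.4, -2.1, 10, -1.84, 0.75], [-0.4, -2.1, 12, -1.84, 0.75], [-0.4, -2.1, 13, -1.84, 0.75], [-0.4, -2.1, 13.55, -1.84, 0.75], [-0.4, -2.1, 13.55, -1.84, 0.75]]]' | python3 steer.py 25
echo '[[[0, 0, 0, 0, 0.2], [0, 0, 0, 0, 0.2], [0, 0, 0, 0, 0.2], [0, 0, 0, 0, 0.2], [0, 0, 0, 0, 0.2]]]' | python3 steer.py 25
```

```text
time_s: 2.6
eef_pos: [0.4994, 0.2296, 0.0093]
tool_rot: [3.141, -0.001, -2.913]
force: [-0.3, -0.3, 0.6]
width: 0.751
finger_force: 0.0
time_s: 3.22
eef_pos: [0.5005, 0.2287, 0.01]
tool_rot: [-3.141, 0.001, -2.914]
force: [0.8, -1.5, 3.5]
width: 0.38
finger_force: 25.0
```

```bash
python3 -c "
from h import *
print(tool([.4774,-.0724,.07]))"
echo '[[[0, 0, -1.5, 0, 0.2], [0, 0, -3.5, 0, 0.2], [0, 0, -4.5, 0, 0.2], [0, 0, -4.5, 0, 0.2]]]' | python3 steer.py
python3 -c "
from h import *
d=snap('wrist');cv2.imwrite('pics/w2.png',d['img'])
print(tool([.4774,-.0724,.07]))"
```

```text
[ 0.09031288 -0.28818363 -0.05991855]
time_s: 3.72
eef_pos: [0.5006, 0.2293, 0.1004]
tool_rot: [3.141, 0.002, -2.914]
force: [-0.6, -0.4, -3.5]
width: 0.378
finger_force: 25.0
[ 0.08938238 -0.28870262  0.02883862]
```

View pics/w2.png

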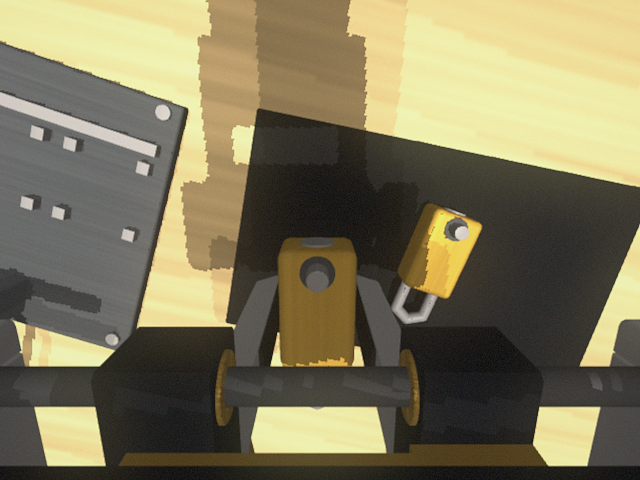

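Wrist view: padlock A is straight in the fingers with its pin at (317,274). I'll check where it sits along the fingers.

```bash
python3 -c "
from h import *
d=snap('wrist');s=env.sense();d['c2w']=d['hand_eye']
print('pin top in tool',pt(d,317,274,-.034), 'front edge top', pt(d,317,247,-.023),pt(d,317,239,-.023))"
echo '[[[0.5, -2.75, 0, 0.3, 0.2], [1.25, -5.5, 0, 1, 0.2], [2.25, -8, 0, 1.8, 0.2], [3, -10.5, 0, 2.6, 0.2], [3.75, -12.75, 0, 3.2, 0.2], [4.45, -14.45, 0, 3.32, 0.2], [4.45, -14.45, 0.75, 3.32, 0.2], [4.45, -14.45, 1.45, 3.32, 0.2], [4.45, -14.45, 1.45, 3.32, 0.2]]]' | python3 steer.py
python3 -c "
from h import *
print(tool([.4774,-.0724,.0195]))"
```

```text
pin top in tool [ 0.02171928 -0.00032662 -0.034     ] front edge top [ 0.03034467 -0.00031828 -0.023     ] [ 0.03395956 -0.00031948 -0.023     ]
time_s: 4.95
eef_pos: [0.4765, -0.0709, 0.0679]
tool_rot: [3.14, -0.005, 3.038]
force: [0.1, 0.5, -2.3]
width: 0.377
finger_force: 25.0
[-0.00134439 -0.00146811  0.0483663 ]
```

In the tool's units: -0.002 m is -0.1, 0.022 m is 1.1.

```bash
echo '[[[-0.1, -0.035, 0.6, 0, 0.2], [-0.1, -0.035, 1.1, 0, 0.2], [-0.1, -0.035, 1.1, 0, 0.2]]]' | python3 steer.py
python3 -c "
from h import *
print(tool([.4782,-.0725,.0190]))"
```

```text
time_s: 5.32
eef_pos: [0.4795, -0.073, 0.0474]
tool_rot: [3.141, -0.002, 3.037]
force: [0.7, 0.8, -3.9]
width: 0.383
finger_force: 25.0
[0.00126374 0.00034318 0.02835918]
```

```bash
echo '[[[0.05, 0.025, 0.6, 0, 0.2], [0.05, 0.025, 1.1, 0, 0.2], [0.05, 0.025, 1.375, 0, 0.2], [0.05, 0.025, 1.425, 0, 0.2], [0.05, 0.025, 1.425, 0, 0.2]]]' | python3 steer.py
```

```text
time_s: 5.95
eef_pos: [0.4795, -0.0731, 0.0201]
tool_rot: [-3.141, 0.0, 3.037]
force: [-0.5, 0.1, -2.0]
width: 0.381
finger_force: 25.0
```

In the tool's units: -0.19 m is -9.5, -0.16 m is -8.

```bash
echo '[[[0, 0, 0.05, 0, 0.2], [0, 0, 0.05, 0, 0.55], [0, 0, 0.05, 0, 0.55], [0, 0, -1, 0, 0.55], [0, 0, -3, 0, 0.55], [0, 0, -5.5, 0, 0.55], [0, 0, -8, 0, 0.55], [0, 0, -9.5, 0, 0.55]]]' | python3 steer.py
python3 - <<'E'
from h import *
np.set_printoptions(precision=4,suppress=True)
d=snap("wrist");cv2.imwrite("pics/w3.png",d["img"])
t=np.array([.4998,-.0023]);y=-.1039;R=np.array([[np.cos(y),-np.sin(y)],[np.sin(y),np.cos(y)]])
h,s,v=cv2.split(hsv(d));m=(h>15)&(h<35)&(s>120)&(v>50);m[290:]=0
for k in blobs(m,800):
    r=cv2.minAreaRect(k);p=pt(d,*r[0],.042)[:2];print(r,p,"jig",R.T@(p-t))
d=snap("top");h,s,v=cv2.split(hsv(d));m=(h>15)&(h<35)&(s>120)&(v>60);m[:,250:]=0;m[:235]=0;m[310:]=0;m[:,:130]=0
for k in blobs(m,60):
    r=cv2.minAreaRect(k);print("B",r,pt(d,*r[0],.03))
E
```

```text
time_s: 6.95
eef_pos: [0.4804, -0.0734, 0.2134]
tool_rot: [-3.14, 0.005, 3.037]
force: [0.4, -0.1, -0.3]
width: 0.55
finger_force: 0.0
((317.0, 222.0), (62.0, 36.0), 90.0) [ 0.479  -0.0734] jig [-0.0134 -0.0729]
B ((184.60397338867188, 279.4604187011719), (15.423076629638672, 26.866004943847656), 5.710593223571777) [0.4808 0.3141 0.03  ]
```

View pics/w3.png

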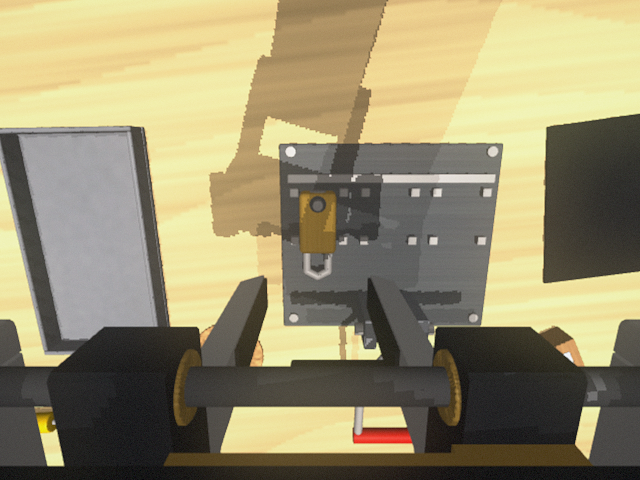

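The picture shows padlock A seated in bay 0, pin at (317,204), shackle away. B hasn't moved.

```bash
python3 -c "
from h import *
print(tool([.4797,.314,.1]),tool([.4797,.314,.0095]))"
```

```text
[0.04347696 0.3858249  0.11313125] [0.04424326 0.38604992 0.20362773]
```

In the tool's units: 0.386 m is 19.3, 0.37 m is 18.5.

```bash
echo '[[[0.3, 2.75, 0, 0, 0.75], [0.6, 5.5, 0, 0, 0.75], [0.9, 8.25, 0, 0, 0.75], [1.2, 11, 1, 0, 0.75], [1.5, 13.75, 2, 0, 0.75], [1.85, 16.5, 3, 0, 0.75], [2.1, 18.5, 4.5, 0, 0.75], [2.2, 19.3, 6, 0, 0.75], [2.2, 19.3, 7.5, 0, 0.75], [2.2, 19.3, 7.5, 0, 0.75]]]' | python3 steer.py
python3 -c "
from h import *
print(tool([.4797,.314,.0095]))"
```

```text
time_s: 8.3
eef_pos: [0.4728, 0.3145, 0.0559]
tool_rot: [-3.138, -0.007, 3.037]
force: [-0.2, 0.3, -0.7]
width: 0.754
finger_force: 0.0
[-0.00726213  0.00043238  0.0463963 ]
```

In the tool's units: -0.005 m is -0.25, 0.03 m is 1.5.

```bash
echo '[[[-0.25, 0, 0.75, 0, 0.75], [-0.25, 0, 1.5, 0, 0.75], [-0.25, 0, 1.5, 0, 0.75]]]' | python3 steer.py
python3 -c "
from h import *
d=snap('wrist');d['c2w']=d['hand_eye'];print(tool([.4797,.314,.0095]))
h,s,v=cv2.split(hsv(d));m=(h>15)&(h<35)&(s>120)&(v>50);m[355:]=0;m[:,:200]=0;m[:,440:]=0
for k in blobs(m,800): print(cv2.boundingRect(k)); x,y,w,H=cv2.boundingRect(k);print(pt(d,x+w/2,y,-.007))
"
```

```text
time_s: 8.68
eef_pos: [0.4802, 0.3144, 0.0287]
tool_rot: [-3.14, -0.002, 3.036]
force: [0.2, 0.1, -0.2]
width: 0.752
finger_force: 0.0
[ 0.00089133 -0.00076832  0.02001115]
(283, 229, 73, 119)
[ 0.03476618  0.00094893 -0.007     ]
```

In the tool's units: 0.019 m is 0.95, -0.06 m is -3.

```bash
echo '[[[0.05, 0, 0.6, 0, 0.75], [0.05, 0, 0.95, 0, 0.75], [0.05, 0, 0.95, 0, 0.2], [0.05, 0, 0.95, 0, 0.2], [0.05, 0, 0.95, 0, 0.2], [0.05, 0, 0.95, 0, 0.2], [0.05, 0, 0.95, 0, 0.2], [0.05, 0, -1, 0, 0.2], [0.05, 0, -3, 0, 0.2], [0.05, 0, -3, 0, 0.2]]]' | python3 steer.py 25
python3 -c "
from h import *
print(tool([.4923,.0708,.07]))
d=snap('wrist');d['c2w']=d['hand_eye']
h,s,v=cv2.split(hsv(d));m=((h<15)|(h>35)|(s<100));m[:,:285]=0;m[:,350:]=0;m[:245]=0;m[330:]=0
for k in blobs(m,100): c,r=cv2.minEnclosingCircle(k);print(c,r,pt(d,*c,-.034))
"
```

```text
time_s: 9.98
eef_pos: [0.482, 0.316, 0.0928]
tool_rot: [3.139, 0.006, 3.037]
force: [0.3, 0.1, -4.2]
width: 0.38
finger_force: 25.0
[-0.03575871 -0.24283598  0.02224986]
(317.0880126953125, 272.35198974609375) 17.75135612487793 [ 0.0223243  -0.00023572 -0.034     ]
```

In the tool's units: -0.243 m is -12.15, -0.235 m is -11.75.

```bash
echo '[[[-0.25, -2.5, 0, 0, 0.2], [-0.6, -5, 0, 0, 0.2], [-1, -7.5, 0, 0, 0.2], [-1.5, -10, 0, 0, 0.2], [-1.75, -11.75, 0.25, 0, 0.2], [-1.8, -12.15, 1.1, 0, 0.2], [-1.8, -12.15, 2, 0, 0.2], [-1.8, -12.15, 2, 0, 0.2]]]' | python3 steer.py
python3 -c "
from h import *
print(tool([.4931,.0708,.0195]))"
```

```text
time_s: 11.02
eef_pos: [0.4871, 0.0705, 0.0464]
tool_rot: [3.141, -0.008, 3.037]
force: [-0.1, 0.0, -2.8]
width: 0.378
finger_force: 25.0
[-0.00615297  0.00092903  0.02682041]
```

In the tool's units: 0.01 m is 0.5, 0.005 m is 0.25.

```bash
echo '[[[-0.2, 0.025, 0.25, 0, 0.2], [-0.2, 0.025, 0.5, 0, 0.2], [-0.2, 0.025, 0.5, 0, 0.2]]]' | python3 steer.py
python3 -c "
from h import *
print(tool([.4931,.0708,.0195]))"
```

```text
time_s: 11.4
eef_pos: [0.4941, 0.07, 0.0397]
tool_rot: [3.142, -0.001, 3.037]
force: [0.2, -0.4, -3.3]
width: 0.38
finger_force: 25.0
[0.00109008 0.00067398 0.02018731]
```

```bash
echo '[[[0.05, 0.035, 0.5, 0, 0.2], [0.05, 0.035, 0.9, 0, 0.2], [0.05, 0.035, 1.05, 0, 0.2], [0.05, 0.035, 1.05, 0, 0.2], [0.05, 0.035, 1.05, 0, 0.55], [0.05, 0.035, 1.05, 0, 0.55], [0.05, 0.035, -1.5, 0, 0.55], [0.05, 0.035, -4.5, 0, 0.55], [0.05, 0.035, -7.5, 0, 0.55], [0.05, 0.035, -8.5, 0, 0.55]]]' | python3 steer.py
python3 - <<'E'
from h import *
np.set_printoptions(precision=4,suppress=True)
d=snap("wrist");d2=snap("top");cv2.imwrite("pics/w4.png",d["img"])
t=np.array([.4998,-.0023]);y=-.1039;R=np.array([[np.cos(y),-np.sin(y)],[np.sin(y),np.cos(y)]])
for n,d in(("w",d),("t",d2)):
    h,s,v=cv2.split(hsv(d));m=(h>15)&(h<35)&(s>120)&(v>50)
    if n=="w":m[290:]=0
    else:m[:230]=0;m[310:]=0;m[:,:275]=0;m[:,385:]=0
    for k in blobs(m,60):
        r=cv2.minAreaRect(k);p=pt(d,*r[0],.042)[:2];print(n,r,p,"jig",R.T@(p-t))
g=R@[.178,0]+t;print(g,tool([*g,.20]))
E
```

```text
time_s: 12.65
eef_pos: [0.4956, 0.0704, 0.2147]
tool_rot: [3.141, 0.008, 3.037]
force: [-0.3, -0.4, -0.6]
width: 0.549
finger_force: 0.0
w ((172.47242736816406, 220.66897583007812), (63.031524658203125, 44.34628677368164), 85.2363510131836) [ 0.4792 -0.0685] jig [-0.0137 -0.068 ]
w ((317.0, 219.0), (62.0, 36.0), 90.0) [0.4921 0.0708] jig [-0.0152  0.0719]
t ((359.327392578125, 274.916259765625), (16.45806884765625, 27.43011474609375), 4.085616588592529) [ 0.4803 -0.0737] jig [-0.0119 -0.073 ]
t ((283.0, 306.5), (5.0, 16.0), 90.0) [0.4161 0.095 ] jig [-0.0933  0.0881]
[ 0.6768 -0.0208] [-0.1899 -0.0717  0.0144]
```

Both padlocks are seated. Next is the clamp: rotate 90° and go above the grip bar.

```bash
echo '[[[-1, -0.5, -1, 1.8, 0.5], [-2.5, -1, -1, 3.6, 0.5], [-4.5, -1.75, -1, 5.4, 0.5], [-6.5, -2.5, -0.5, 7.2, 0.5], [-8.5, -3.25, 0, 9, 0.5], [-9.4, -3.6, 0, 10.8, 0.5], [-9.4, -3.6, 0, 12.6, 0.5], [-9.4, -3.6, 0, 14.4, 0.5], [-9.4, -3.6, 0, 15.71, 0.5], [-9.4, -3.6, 0, 15.71, 0.5]]]' | python3 steer.py 8
python3 -c "
from h import *
print(tool([.6768,-.0208,.083]))
d=snap('wrist');h,s,v=cv2.split(hsv(d));m=((h<6)|(h>174))&(s>170)&(v>50)
for k in blobs(m,200): r=cv2.minAreaRect(k);print(r,pt(d,*r[0],.109))"
```

```text
time_s: 14.0
eef_pos: [0.672, -0.0206, 0.2075]
tool_rot: [-3.138, -0.0, 1.467]
force: [0.1, -0.6, -0.1]
width: 0.497
finger_force: 0.0
[0.00028031 0.00517613 0.12448848]
((323.5, 235.5), (55.0, 15.0), 90.0) [ 0.67775606 -0.01475113  0.109     ]
```

In the tool's units: 0.004 m is 0.2, 0.12 m is 6.

```bash
echo '[[[0, 0.2, 2, 0, 0.5], [0, 0.2, 4.5, 0, 0.5], [0, 0.2, 5.9, 0, 0.5], [0, 0.2, 6, 0, 0.5], [0, 0.2, 6, 0, 0.5]]]' | python3 steer.py 8
python3 -c "
from h import *
print(tool([.6768,-.0208,.083]))"
```

```text
time_s: 14.68
eef_pos: [0.6775, -0.0213, 0.0909]
tool_rot: [3.14, 0.0, 1.467]
force: [0.4, 0.6, 0.1]
width: 0.5
finger_force: 0.0
[ 0.00038319 -0.00074749  0.00794775]
```

In the tool's units: 0.006 m is 0.3.

```bash
echo '[[[0, 0, 0.3, 0, 0.05], [0, 0, 0.3, 0, 0.05], [0, 0, 0.3, 0, 0.05], [0, 0, 0.3, 0, 0.05], [0, 0, 0.3, 0, 0.05]]]' | python3 steer.py 12
echo '[[[0, -0.2, -0.45, 0, 0.05], [0, -0.43, -0.885, 0, 0.05], [0, -0.7, -1.3, 0, 0.05], [0, -1.03, -1.675, 0, 0.05], [0, -1.4, -2.025, 0, 0.05], [0, -1.775, -2.33, 0, 0.05], [0, -2.2, -2.6, 0, 0.05], [0, -2.63, -2.815, 0, 0.05], [0, -3.1, -3, 0, 0.05], [0, -3.57, -3.13, 0, 0.05]]]' | python3 steer.py
```

```text
time_s: 15.3
eef_pos: [0.6769, -0.0212, 0.0844]
tool_rot: [3.142, 0.0, 1.466]
force: [-1.2, 0.3, 3.1]
width: 0.14
finger_force: 12.0
time_s: 16.55
eef_pos: [0.6066, -0.0138, 0.1491]
tool_rot: [3.138, 0.0, 1.466]
force: [2.4, 1.1, 4.3]
width: 0.144
finger_force: 12.0
```

Gripped, and the bar is following. Continue the arc from θ=1.0.

```bash
echo '[[[0, -0.5, -0.085, 0, 0.05], [0, -0.985, -0.12, 0, 0.05], [0, -1.485, -0.1, 0, 0.05], [0, -1.965, -0.04, 0, 0.05], [0, -2.45, 0.075, 0, 0.05], [0, -2.915, 0.235, 0, 0.05], [0, -3.275, 0.4, 0, 0.05], [0, -3.585, 0.56, 0, 0.05], [0, -3.625, 0.59, 0, 0.05], [0, -3.625, 0.59, 0, 0.05]]]' | python3 steer.py
python3 -c "
from h import *
c,s_=np.cos(-.1039),np.sin(-.1039);R=np.array([[c,-s_],[s_,c]])
s=env.sense();g=R.T@(s['eef_pos'][:2]-[.4998,-.0023]);print(g, s['eef_pos'][2]+.019, np.arctan2(s['eef_pos'][2]+.019-.068,g[0]-.085)-.3506)"
```

```text
time_s: 17.8
eef_pos: [0.5331, -0.0058, 0.1343]
tool_rot: [-3.14, -0.001, 1.466]
force: [-1.6, 1.1, 0.1]
width: 0.143
finger_force: 12.0
[3.34392290e-02 1.04583159e-05] 0.15332583609493125 1.7637575859578596
```

In the tool's units: -0.14 m is -7, -0.13 m is -6.5.

```bash
echo '[[[0, 0, 0, 0, 0.4], [0, 0, 0, 0, 0.4], [0, 0, 0, 0, 0.4], [0, 0, -2.5, 0, 0.4], [0, 0, -5, 0, 0.4], [0, 1.5, -6.5, 0, 0.6], [-2, 3.5, -7, 0, 0.8], [-4.5, 4.5, -7, 0, 0.8], [-6.5, 4.5, -7, 0, 0.8], [-6.5, 4.5, -7, 0, 0.8]]]' | python3 steer.py
python3 - <<'E'
from h import *
d=snap("wrist");cv2.imwrite("pics/w5.png",d["img"]);d=snap("top")
cv2.imwrite("pics/t5.png",cv2.resize(d["img"][140:340,260:510],None,fx=3,fy=3,interpolation=cv2.INTER_CUBIC))
E
```

```text
time_s: 19.05
eef_pos: [0.6094, -0.1472, 0.2744]
tool_rot: [-3.141, 0.0, 1.462]
force: [0.1, 1.1, -0.7]
width: 0.804
finger_force: 0.0
```

View pics/w5.png

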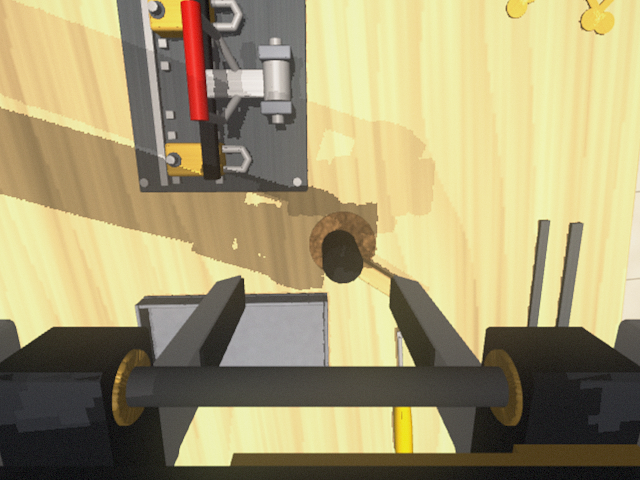

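View pics/t5.png

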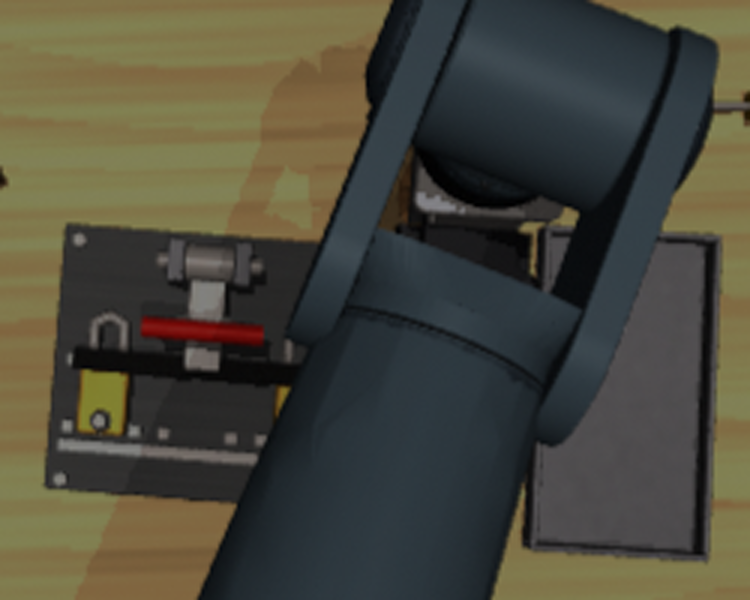

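The clamp is shut across both padlocks, pins free (wrist view: pins at (158,12) and (173,159)). The mallet head is on its disc near (343,240). I'll measure the head and disc.

Run:
```python
from h import *
np.set_printoptions(precision=4,suppress=True)
d=snap("wrist");img=d["img"];h,s,v=cv2.split(hsv(d))
def ends(d,m):
    k=blobs(m,50)[0];p=k[:,0,:].astype(float);o=d["c2w"][:3,3]
    far=[];W8=np.array([pt(d,*q,.08)[:2] for q in p]);W0=np.array([pt(d,*q,.004)[:2] for q in p])
    u=W8.mean(0)-o[:2];u/=np.linalg.norm(u);n=np.array([-u[1],u[0]])
    f=(W8@u).max();g=(W0@u).min();lat8=((W8@n).max()+(W8@n).min())/2
    print("blob",cv2.boundingRect(k),"top-based",u*(f-.022)+n*lat8,"base-based",u*(g+.022)+n*lat8)
m=(v<60);m[:205]=0;m[290:]=0;m[:,:315]=0;m[:,368:]=0
m=cv2.morphologyEx(m.astype(np.uint8),cv2.MORPH_OPEN,np.ones((9,9)));ends(d,m)
c=(h>5)&(h<18)&(s>110);c[:205]=0;c[275:]=0;c[:,:300]=0;c[:,:][:,378:]=0
c=cv2.morphologyEx(c.astype(np.uint8),cv2.MORPH_OPEN,np.ones((5,5)))
k=blobs(c,200);print([cv2.boundingRect(q) for q in k]);W=np.array([pt(d,*q,.004)[:2] for q in k[0][:,0,:]])
print("disc",cv2.minEnclosingCircle((W*1000).astype(np.float32)))
i=cv2.imread("pics/top0.png");d2=snap("top");v2=cv2.cvtColor(i,cv2.COLOR_BGR2HSV)[...,2]
m=v2<25;m[:185]=0;m[222:]=0;m[:,:395]=0;m[:,432:]=0;ends(d2,m)
o=np.zeros((480,640),np.uint8);cv2.imwrite("pics/m.png",img[190:300,290:410])
```

```text
Traceback (most recent call last):
IndexError: list index out of range
```

Run:
```python
from h import *
np.set_printoptions(precision=4,suppress=True)
d=snap("wrist");print(env.sense()["eef_pos"]);H=hsv(d);h,s,v=cv2.split(H)
for y in range(205,295,6):print(y,[tuple(int(a) for a in H[y,x]) for x in(318,330,343,352,366)])
```

```text
[ 0.6096 -0.1436  0.2748]
205 [(19, 101, 146), (18, 104, 144), (19, 110, 150), (19, 110, 156), (19, 105, 156)]
211 [(18, 110, 149), (19, 106, 144), (18, 109, 154), (18, 109, 157), (19, 110, 156)]
217 [(18, 109, 182), (17, 135, 142), (17, 133, 125), (16, 135, 142), (19, 105, 158)]
223 [(18, 109, 161), (16, 131, 146), (17, 133, 121), (16, 125, 129), (19, 106, 149)]
229 [(16, 129, 146), (16, 136, 148), (16, 130, 120), (15, 118, 110), (18, 127, 116)]
235 [(16, 136, 154), (20, 98, 60), (19, 119, 58), (17, 132, 116), (17, 131, 134)]
241 [(16, 133, 140), (20, 96, 56), (26, 112, 57), (22, 100, 64), (16, 135, 153)]
247 [(17, 133, 140), (20, 98, 57), (20, 111, 55), (22, 88, 64), (16, 127, 153)]
253 [(16, 137, 151), (21, 89, 60), (20, 72, 71), (20, 80, 70), (17, 126, 123)]
259 [(17, 135, 142), (18, 88, 67), (18, 96, 64), (20, 91, 67), (16, 135, 161)]
265 [(16, 131, 169), (19, 108, 59), (20, 80, 70), (22, 83, 68), (19, 132, 104)]
271 [(18, 103, 178), (22, 73, 63), (24, 68, 75), (24, 87, 70), (24, 109, 240)]
277 [(18, 107, 176), (22, 61, 63), (21, 59, 69), (20, 66, 77), (24, 102, 242)]
283 [(19, 106, 174), (26, 89, 230), (18, 68, 75), (24, 66, 104), (28, 91, 241)]
289 [(22, 96, 220), (27, 78, 240), (26, 84, 239), (28, 78, 240), (26, 83, 240)]
```

Run:
```python
from h import *
np.set_printoptions(precision=4,suppress=True)
d=snap("wrist");img=d["img"];h,s,v=cv2.split(hsv(d))
def ends(d,m):
    k=blobs(m,50)[0];p=k[:,0,:].astype(float);o=d["c2w"][:3,3]
    W8=np.array([pt(d,*q,.08)[:2] for q in p]);W0=np.array([pt(d,*q,.004)[:2] for q in p])
    u=W8.mean(0)-o[:2];u/=np.linalg.norm(u);n=np.array([-u[1],u[0]])
    f=(W8@u).max();g=(W0@u).min();l=((W8@n).max()+(W8@n).min())/2
    print("blob",cv2.boundingRect(k),"top-based",u*(f-.022)+n*l,"base-based",u*(g+.022)+n*l,"width",np.ptp(W8@n))
m=(v<90);m[:205]=0;m[290:]=0;m[:,:315]=0;m[:,370:]=0
m=cv2.morphologyEx(m.astype(np.uint8),cv2.MORPH_OPEN,np.ones((9,9)));ends(d,m)
c=(s>116)&(h<18)&(v>90);c[:205]=0;c[275:]=0;c[:,:300]=0;c[:,382:]=0
c=cv2.morphologyEx(c.astype(np.uint8),cv2.MORPH_OPEN,np.ones((5,5)))
k=blobs(c,200);print([cv2.boundingRect(q) for q in k]);W=np.array([pt(d,*q,.004)[:2] for q in k[0][:,0,:]])
print("disc",cv2.minEnclosingCircle((W*1000).astype(np.float32)))
i=cv2.imread("pics/top0.png");d2=snap("top");v2=cv2.cvtColor(i,cv2.COLOR_BGR2HSV)[...,2]
m=v2<25;m[:185]=0;m[222:]=0;m[:,:395]=0;m[:,432:]=0;ends(d2,m)
```

```text
blob (322, 233, 40, 53) top-based [ 0.6313 -0.1959] base-based [ 0.6317 -0.1988] width 0.04205869994408984
[(310, 215, 65, 53)]
disc ((636.0405883789062, -195.8004150390625), 41.39204788208008)
blob (403, 194, 24, 23) top-based [ 0.6286 -0.1969] base-based [ 0.6314 -0.2006] width 0.041660771646263695
```

Careful with the scale: shifts go in units of 20 mm and turns go in units of 0.1 rad. That gives: 0.1 m is 5, 0.09 m is 4.5, -0.973 rad is -9.73.

```bash
python3 -c "
from h import *
print(tool([.631,-.1965,.045]))"
echo '[[[-1, 0, 0.5, -1.8, 0.95], [-2.5, 0.5, 1.5, -3.6, 0.95], [-2.5, 0.75, 2.5, -5.4, 0.95], [-2.5, 0.75, 3.5, -7.2, 0.95], [-2.5, 0.75, 4.5, -9, 0.95], [-2.5, 0.75, 5, -9.73, 0.95], [-2.5, 0.75, 5, -9.73, 0.95], [-2.5, 0.75, 5, -9.73, 0.95]]]' | python3 steer.py
python3 -c "
from h import *
print(tool([.631,-.1965,.045]))"
```

```text
[-0.05047649  0.02662872  0.22994467]
time_s: 20.35
eef_pos: [0.6197, -0.1957, 0.1756]
tool_rot: [3.141, 0.001, 2.438]
force: [0.3, 0.2, 0.9]
width: 0.951
finger_force: 0.0
[-0.00893031  0.00666003  0.13062758]
```

In the tool's units: 0.03 m is 1.5, 0.01 m is 0.5.

```bash
echo '[[[-0.45, 0.335, 0.5, 0, 0.95], [-0.45, 0.335, 1.5, 0, 0.95], [-0.45, 0.335, 1.5, 0, 0.95]]]' | python3 steer.py
python3 -c "
from h import *
d=snap('wrist');cv2.imwrite('pics/w6.png',d['img']);print(tool([.631,-.1965,.045]))"
```

```text
time_s: 20.72
eef_pos: [0.6289, -0.1959, 0.1413]
tool_rot: [-3.14, -0.005, 2.439]
force: [-0.0, 0.1, -0.7]
width: 0.948
finger_force: 0.0
[-0.00164444  0.00086147  0.0976782 ]
```

View pics/w6.png

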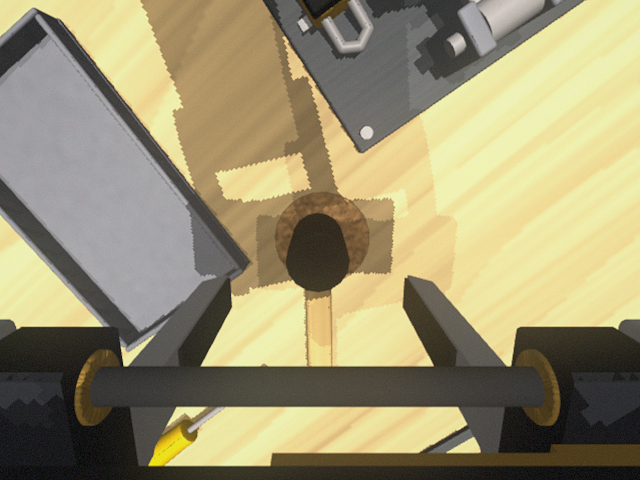

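The head and handle lie centred between the fingers (head (318,250), handle straight down the image), so I'll descend and grip the head.

In the tool's units: 0.096 m is 4.8, 0.04 m is 2.

```bash
echo '[[[-0.08, 0.045, 2, 0, 0.95], [-0.08, 0.045, 4, 0, 0.95], [-0.08, 0.045, 4.8, 0, 0.95], [-0.08, 0.045, 4.8, 0, 0.95], [-0.08, 0.045, 4.8, 0, 0.2], [-0.08, 0.045, 4.8, 0, 0.2], [-0.08, 0.045, 4.8, 0, 0.2], [-0.08, 0.045, 4.8, 0, 0.2], [-0.08, 0.045, 4.8, 0, 0.2], [-0.08, 0.045, 4.8, 0, 0.2]]]' | python3 steer.py 45
```

```text
time_s: 22.02
eef_pos: [0.6322, -0.1974, 0.0489]
tool_rot: [-3.141, 0.0, 2.439]
force: [-1.6, -1.5, 1.5]
width: 0.459
finger_force: 45.0
```

```bash
python3 -c "
from h import *
s=env.sense();print(s['eef_pos'],s['tool_rot'])"
echo '[[[0, 0, -1.5, 0, 0.2], [0, 0, -4, 0, 0.2], [0, 0, -6, 0, 0.2], [0, 0, -6, 0, 0.2]]]' | python3 steer.py 
python3 -c "
from h import *
d=snap('wrist');cv2.imwrite('pics/w7.png',d['img'])
t=np.array([.4998,-.0023]);c,s_=np.cos(-.1039),np.sin(-.1039);R=np.array([[c,-s_],[s_,c]])
for j in([-.0334,-.0729],[-.0350,.072]): p=R@j+t;print(p,tool([*p,.16]))"
```

```text
[ 0.63217401 -0.19736938  0.04892466] [-3.14113018e+00  3.69219678e-05  2.43884506e+00]
time_s: 22.52
eef_pos: [0.6341, -0.1978, 0.1718]
tool_rot: [3.14, 0.006, 2.439]
force: [0.4, -1.0, -3.9]
width: 0.461
finger_force: 45.0
[ 0.45901943 -0.07134285] [ 0.21348576 -0.01614991  0.00839717]
[0.47245609 0.07294168] [0.29648559 0.10263393 0.00838791]
```

View pics/w7.png

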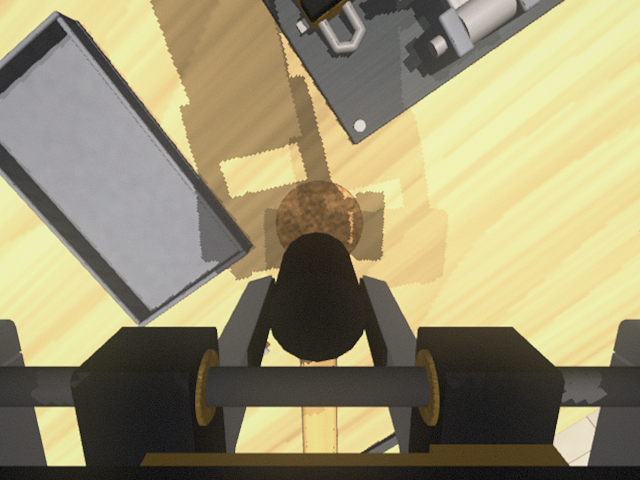

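Mallet lifted upright, disc clear beneath at (318,220). Move over padlock A's pin while turning the handle towards the robot's side.

```bash
python3 - <<'E'
from h import *
d=snap("wrist");h,s,v=cv2.split(hsv(d));c=(s>116)&(h<18)&(v>60);c[:170]=0;c[262:]=0;c[:,:265]=0;c[:,372:]=0
c=cv2.morphologyEx(c.astype(np.uint8),cv2.MORPH_OPEN,np.ones((5,5)))
for k in blobs(c,200)[:2]:
    W=np.array([pt(d,*q,.004)[:2] for q in k[:,0,:]]);print(cv2.boundingRect(k),"disc",cv2.minEnclosingCircle((W*1000).astype(np.float32)))
E
echo '[[[0.5, 0, 0, 1.7, 0.2], [1.5, 0, 0, 3.4, 0.2], [3, 0, 0, 5.1, 0.2], [4.5, -0.25, 0, 6.8, 0.2], [6, -0.25, 0, 8.5, 0.2], [7.5, -0.5, 0, 10.2, 0.2], [9, -0.5, 0, 11.9, 0.2], [10, -0.8, 0, 13.6, 0.2], [10.675, -0.8, 0, 15.3, 0.2], [10.675, -0.8, 0, 17, 0.2]]]' | python3 steer.py
echo '[[[0, 0, 0, 0.3, 0.2], [0, 0, 0.25, 0.3, 0.2], [0, 0, 0.25, 0.3, 0.2]]]' | python3 steer.py
python3 -c "
from h import *
print(tool([.459,-.0713,.108]))"
```

```text
(277, 185, 87, 66) disc ((635.6180419921875, -196.23849487304688), 41.5710334777832)
time_s: 23.88
eef_pos: [0.4564, -0.0699, 0.1652]
tool_rot: [-3.136, 0.002, 0.734]
force: [-0.1, 0.7, -4.2]
width: 0.463
finger_force: 44.9
time_s: 24.25
eef_pos: [0.4583, -0.0711, 0.1624]
tool_rot: [-3.139, 0.001, 0.71]
force: [0.3, 0.5, -3.5]
width: 0.458
finger_force: 45.0
[0.0004462  0.00072389 0.05440557]
```

```bash
echo '[[[0.025, 0.025, 1.5, 0, 0.2], [0.025, 0.025, 2.75, 0, 0.2], [0.025, 0.025, 3, 0, 0.2], [0.025, 0.025, 3, 0, 0.2]]]' | python3 steer.py
echo '[[[0, 0, 0.2, 0, 0.2], [0, 0, 0.4, 0, 0.2], [0, 0, 0.6, 0, 0.2], [0, 0, 0.7, 0, 0.2], [0, 0, 0.7, 0, 0.2]]]' | python3 steer.py
```

```text
time_s: 24.75
eef_pos: [0.46, -0.0715, 0.1041]
tool_rot: [3.141, -0.0, 0.709]
force: [0.9, 0.1, -4.1]
width: 0.461
finger_force: 45.0
time_s: 25.38
eef_pos: [0.4606, -0.0717, 0.0908]
tool_rot: [3.14, -0.001, 0.709]
force: [-1.3, 1.2, 4.6]
width: 0.465
finger_force: 45.0
```

In the tool's units: 0.003 m is 0.15, 0.002 m is 0.1.

```bash
echo '[[[0, 0, 0.1, 0, 0.2], [0, 0, 0.15, 0, 0.2], [0, 0, 0.15, 0, 0.2]]]' | python3 steer.py; echo '[[[0, 0, 0.1, 0, 0.2], [0, 0, 0.15, 0, 0.2], [0, 0, 0.15, 0, 0.2]]]' | python3 steer.py
```

```text
time_s: 25.75
eef_pos: [0.4608, -0.0717, 0.0886]
tool_rot: [3.14, -0.001, 0.709]
force: [-3.5, 0.7, 11.0]
width: 0.463
finger_force: 45.0
time_s: 26.12
eef_pos: [0.4613, -0.0717, 0.0882]
tool_rot: [3.141, -0.001, 0.709]
force: [-9.9, 4.8, 29.5]
width: 0.463
finger_force: 45.1
```

In the tool's units: -0.04 m is -2, -0.02 m is -1.

```bash
echo '[[[0, 0, -1, 0, 0.2], [0, 0, -2, 0, 0.2], [0, 0, -2, 0, 0.2]]]' | python3 steer.py
python3 -c "
from h import *
print(tool([.4725,.0729,.12]))"
```

```text
time_s: 26.5
eef_pos: [0.4604, -0.0717, 0.1244]
tool_rot: [3.139, -0.001, 0.709]
force: [-0.6, -0.1, -4.2]
width: 0.461
finger_force: 45.0
[ 0.10329166 -0.10191655  0.00426365]
```

In the tool's units: 0.103 m is 5.15, -0.102 m is -5.1.

```bash
echo '[[[1.5, -1.5, 0, 0, 0.2], [3.25, -3.25, 0, 0, 0.2], [4.75, -4.65, 0, 0, 0.2], [5.15, -5.1, 0, 0, 0.2], [5.15, -5.1, 0.25, 0, 0.2], [5.15, -5.1, 0.5, 0, 0.2]]]' | python3 steer.py
python3 -c "
from h import *
print(tool([.4725,.0729,.102]))"
```

```text
time_s: 27.25
eef_pos: [0.4711, 0.0722, 0.1128]
tool_rot: [-3.141, 0.001, 0.708]
force: [0.0, 0.2, -3.6]
width: 0.458
finger_force: 45.0
[0.00152786 0.00032408 0.01079015]
```

In the tool's units: 0.027 m is 1.35, 0.025 m is 1.25.

```bash
echo '[[[0.05, 0, 0.3, 0, 0.2], [0.05, 0, 0.5, 0, 0.2], [0.05, 0, 0.7, 0, 0.2], [0.05, 0, 0.9, 0, 0.2], [0.05, 0, 1.1, 0, 0.2], [0.05, 0, 1.25, 0, 0.2], [0.05, 0, 1.35, 0, 0.2], [0.05, 0, 1.35, 0, 0.2]]]' | python3 steer.py; echo '[[[0, 0, 0.1, 0, 0.2], [0, 0, 0.15, 0, 0.2], [0, 0, 0.15, 0, 0.2]]]' | python3 steer.py
```

```text
time_s: 28.25
eef_pos: [0.4729, 0.0737, 0.0886]
tool_rot: [3.141, 0.0, 0.709]
force: [-5.3, -0.0, 8.9]
width: 0.462
finger_force: 45.0
time_s: 28.62
eef_pos: [0.4735, 0.0742, 0.0882]
tool_rot: [-3.141, -0.0, 0.709]
force: [-12.5, 2.3, 27.5]
width: 0.463
finger_force: 45.1
```

Both pins bottomed out firmly (TCP z 0.0882, about 30 N). I'll raise high and return the mallet to its disc.

```bash
echo '[[[0, 0, -2, 0, 0.2], [0, 0, -5, 0, 0.2], [0, 0, -7.5, 0, 0.2], [0, 0, -9, -1, 0.2]]]' | python3 steer.py
python3 -c "
from h import *
print(tool([.6358,-.196,.25]))"
```

```text
time_s: 29.12
eef_pos: [0.4733, 0.0737, 0.2667]
tool_rot: [3.138, -0.003, 0.812]
force: [0.7, -0.5, -3.7]
width: 0.46
finger_force: 45.0
[-0.08384038  0.30349401  0.01759342]
```

```bash
echo '[[[-0.25, 1, 0, -1.7, 0.2], [-0.75, 3, 0, -3.4, 0.2], [-1.4, 5, 0, -5.1, 0.2], [-2, 7.25, 0, -6.8, 0.2], [-2.6, 9.5, 0, -8.5, 0.2], [-3.2, 11.75, 0, -10.2, 0.2], [-3.75, 13.75, 0, -11.9, 0.2], [-4.15, 15.15, 0, -13.6, 0.2], [-4.15, 15.15, 1.5, -15.3, 0.2], [-4.15, 15.15, 3, -16.3, 0.2]]]' | python3 steer.py
echo '[[[0, 0, 1, 0, 0.2], [0, 0, 2, 0, 0.2], [0, 0, 2, 0, 0.2]]]' | python3 steer.py
python3 -c "
from h import *
print(tool([.6358,-.196,.0495]))
d=snap('top')
cv2.imwrite('pics/t8.png',cv2.resize(d['img'][210:310,270:390],None,fx=5,fy=5,interpolation=cv2.INTER_CUBIC))"
```

```text
time_s: 30.38
eef_pos: [0.6343, -0.196, 0.2023]
tool_rot: [-3.142, -0.0, 2.442]
force: [0.3, 0.4, -5.2]
width: 0.459
finger_force: 45.0
time_s: 30.75
eef_pos: [0.6332, -0.1949, 0.1617]
tool_rot: [-3.141, -0.003, 2.438]
force: [0.1, -0.7, -4.7]
width: 0.463
finger_force: 45.0
[-0.00308422  0.0009191   0.11218479]
```

View pics/t8.png

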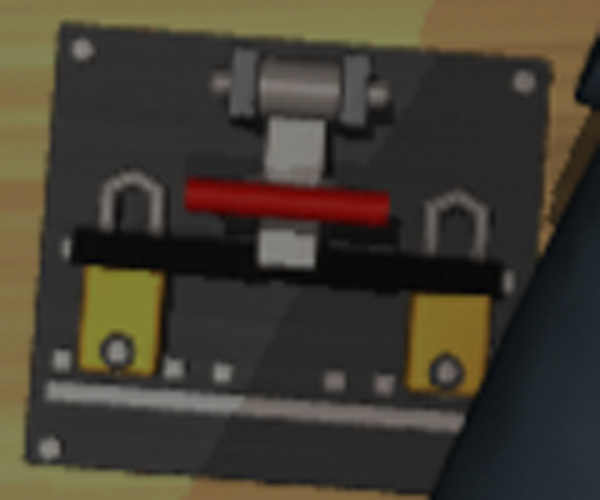

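Both padlocks are still seated under the bar, with the pins centred low in their bores. Set the mallet down.

```bash
echo '[[[-0.1, 0.05, 2, 0, 0.2], [-0.1, 0.05, 4, 0, 0.2], [-0.1, 0.05, 5, 0, 0.2], [-0.1, 0.05, 5.35, 0, 0.2], [-0.1, 0.05, 5.35, 0, 0.2]]]' | python3 steer.py
python3 -c "
from h import *
print(tool([.6358,-.196,.0490]))"
```

```text
time_s: 31.42
eef_pos: [0.6372, -0.1964, 0.058]
tool_rot: [3.141, 0.002, 2.439]
force: [0.0, 0.1, -3.7]
width: 0.46
finger_force: 45.0
[ 0.00139606 -0.00061208  0.0090381 ]
```

```bash
echo '[[[0.05, -0.03, 0.25, 0, 0.2], [0.05, -0.03, 0.4, 0, 0.2], [0.05, -0.03, 0.475, 0, 0.2], [0.05, -0.03, 0.475, 0, 0.2]]]' | python3 steer.py
echo '[[[0, 0, 0.025, 0, 0.6], [0, 0, 0.025, 0, 0.95], [0, 0, 0.025, 0, 0.95], [0, 0, 0.025, 0, 0.95], [0, 0, -2.5, 0, 0.95], [0, 0, -5.5, 0, 0.95], [0, 0, -8.5, 0, 0.95], [0, 0, -10, 0, 0.95]]]' | python3 steer.py 12
python3 -c "
from h import *
t=np.array([.4998,-.0023]);c,s_=np.cos(-.1039),np.sin(-.1039);R=np.array([[c,-s_],[s_,c]]);p=R@[.085-.0507,0]+t
print(p,tool([*p,.25]))
d=snap('wrist');cv2.imwrite('pics/w9.png',d['img'])"
```

```text
time_s: 31.92
eef_pos: [0.6357, -0.1962, 0.0489]
tool_rot: [3.142, 0.001, 2.439]
force: [-3.9, 0.1, 5.6]
width: 0.464
finger_force: 45.0
time_s: 32.92
eef_pos: [0.6365, -0.1964, 0.2521]
tool_rot: [3.14, 0.006, 2.439]
force: [0.2, 0.6, -0.4]
width: 0.949
finger_force: 0.0
[ 0.53391503 -0.00585736] [0.20149036 0.07910347 0.00099528]
```

View pics/w9.png

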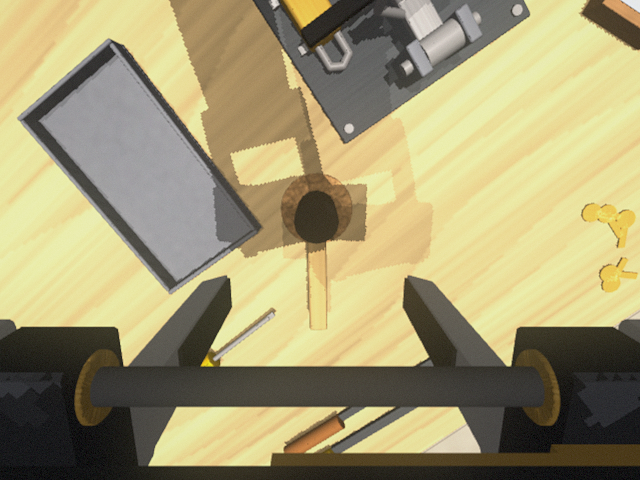

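The mallet stands centred on its disc (317,212). The tray's outer rim corners are at about (110,40), (22,118), (170,292), (260,229). Now back to the clamp.

```bash
python3 -c "
from h import *
d=snap('wrist')
P=np.array([pt(d,*p,.03)[:2] for p in((110,40),(22,118),(170,292),(260,229))]);print(P,P.mean(0),np.linalg.norm(np.roll(P,-1,0)-P,axis=1))"
echo '[[[1.5, 0.5, 0, 1.6, 0.5], [3.5, 1.5, 0, 3.2, 0.5], [5.5, 2.25, 0, 5, 0.5], [7.5, 3, 0, 6.8, 0.5], [9.25, 3.75, 0, 8.6, 0.5], [10.075, 3.95, 0.5, 9.73, 0.5], [10.075, 3.95, 2, 9.73, 0.5], [10.075, 3.95, 3, 9.73, 0.5], [10.075, 3.95, 3, 9.73, 0.5]]]' | python3 steer.py 12
python3 -c "
from h import *
print(tool([.5335,-.0058,.1345]))
d=snap('wrist');h,s,v=cv2.split(hsv(d));m=((h<6)|(h>174))&(s>170)&(v>50)
for k in blobs(m,200): r=cv2.minAreaRect(k);print(r,pt(d,*r[0],.16))"
```

```text
[[ 0.37589284 -0.24082867]
 [ 0.3659213  -0.36529154]
 [ 0.59935645 -0.38912476]
 [ 0.61169481 -0.25742057]] [ 0.48821635 -0.31316639] [0.12486167 0.23464866 0.13228087 0.23638499]
time_s: 34.15
eef_pos: [0.5302, -0.0048, 0.1835]
tool_rot: [-3.135, -0.001, 1.466]
force: [-0.1, 0.1, 0.9]
width: 0.498
finger_force: 0.0
[-0.00071292  0.00375519  0.04895775]
((322.0, 271.0), (132.0, 22.0), 90.0) [ 0.53355301 -0.00191089  0.16      ]
```

In the tool's units: 0.047 m is 2.35, 0.04 m is 2.

```bash
echo '[[[0, 0.1, 1, 0, 0.5], [0, 0.1, 2, 0, 0.5], [0, 0.1, 2.35, 0, 0.5], [0, 0.1, 2.35, 0, 0.5], [0, 0.1, 2.35, 0, 0.05], [0, 0.1, 2.35, 0, 0.05], [0, 0.1, 2.35, 0, 0.05], [0, 0.1, 2.35, 0, 0.05], [0, 0.1, 2.35, 0, 0.05]]]' | python3 steer.py 15
```

```text
time_s: 35.33
eef_pos: [0.5336, -0.0054, 0.1405]
tool_rot: [-3.139, 0.0, 1.466]
force: [-5.6, 0.4, 5.3]
width: 0.139
finger_force: 15.0
```

In the tool's units: 0.006 m is 0.3, 0.003 m is 0.15.

```bash
echo '[[[0, 0, 0, 0, 0.3], [0, 0, 0.15, 0, 0.3], [0, 0, 0.3, 0, 0.3], [0, 0, 0.3, 0, 0.05], [0, 0, 0.3, 0, 0.05], [0, 0, 0.3, 0, 0.05]]]' | python3 steer.py 15
echo '[[[0, 0.31, -0.16, 0, 0.05], [0, 0.67, -0.325, 0, 0.05], [0, 1.135, -0.485, 0, 0.05], [0, 1.62, -0.6, 0, 0.05], [0, 2.115, -0.665, 0, 0.05], [0, 2.6, -0.68, 0, 0.05], [0, 3.1, -0.65, 0, 0.05], [0, 3.585, -0.56, 0, 0.05], [0, 4.05, -0.43, 0, 0.05], [0, 4.525, -0.245, 0, 0.05]]]' | python3 steer.py
```

```text
time_s: 36.08
eef_pos: [0.5337, -0.0054, 0.1341]
tool_rot: [-3.139, 0.0, 1.466]
force: [-5.1, 0.6, 2.8]
width: 0.14
finger_force: 15.0
time_s: 37.33
eef_pos: [0.6252, -0.0152, 0.1388]
tool_rot: [3.141, 0.0, 1.466]
force: [-2.8, -0.8, 1.9]
width: 0.143
finger_force: 15.0
```

```bash
echo '[[[0, 0.43, 0.215, 0, 0.05], [0, 0.855, 0.485, 0, 0.05], [0, 1.23, 0.79, 0, 0.05], [0, 1.6, 1.14, 0, 0.05], [0, 1.93, 1.515, 0, 0.05], [0, 2.2, 1.93, 0, 0.05], [0, 2.43, 2.365, 0, 0.05], [0, 2.63, 2.775, 0, 0.05], [0, 2.63, 2.775, 0, 0.05]]]' | python3 steer.py
python3 -c "
from h import *
c,s_=np.cos(-.1039),np.sin(-.1039);R=np.array([[c,-s_],[s_,c]])
s=env.sense();g=R.T@(s['eef_pos'][:2]-[.4998,-.0023]);print(g, np.arctan2(s['eef_pos'][2]+.019-.068,g[0]-.085)-.3506)"
```

```text
time_s: 38.45
eef_pos: [0.6768, -0.0204, 0.0825]
tool_rot: [-3.141, -0.0, 1.466]
force: [0.3, -1.6, -2.9]
width: 0.147
finger_force: 15.0
[0.17789941 0.00033587] -0.004852328785474147
```

In the tool's units: -0.191 m is -9.55, -0.15 m is -7.5, -1.08 rad is -10.8.

```bash
echo '[[[0, 0, 0, 0, 0.4], [0, 0, 0, 0, 0.4], [0, 0, -2.5, 0, 0.4], [0, 0, -5, 0, 0.4], [0, -1, -7, -1.8, 0.4], [-0.5, -3, -7, -3.6, 0.5], [-1.5, -5.5, -7, -5.4, 0.5], [-2.5, -7.5, -7, -7.2, 0.5], [-3.25, -9.25, -7, -9, 0.55], [-3.65, -9.55, -7, -10.8, 0.55]]]' | python3 steer.py
echo '[[[0, 0, 0, -1.7, 0.55], [0, 0, 0, -3.4, 0.55], [0, 0, 0, -4.91, 0.55], [0, 0, 0, -4.91, 0.55]]]' | python3 steer.py
python3 - <<'E'
from h import *
np.set_printoptions(precision=4,suppress=True)
d=snap("wrist");cv2.imwrite("pics/w10.png",d["img"])
t=np.array([.4998,-.0023]);y=-.1039;R=np.array([[np.cos(y),-np.sin(y)],[np.sin(y),np.cos(y)]])
h,s,v=cv2.split(hsv(d));m=(h>15)&(h<35)&(s>120)&(v>50);m[290:]=0
for k in blobs(m,800):
    r=cv2.minAreaRect(k);p=pt(d,*r[0],.042)[:2];print(r,p,"jig",R.T@(p-t),tool([*p,.0185]))
E
```

```text
time_s: 39.7
eef_pos: [0.4778, -0.0733, 0.2242]
tool_rot: [3.141, 0.002, 2.551]
force: [0.9, 0.3, -1.1]
width: 0.552
finger_force: 0.0
time_s: 40.2
eef_pos: [0.4794, -0.073, 0.2242]
tool_rot: [-3.141, 0.001, 3.035]
force: [-0.0, 0.3, -0.6]
width: 0.551
finger_force: 0.0
((457.80792236328125, 219.06060791015625), (43.10394287109375, 61.62692642211914), 4.289153575897217) [0.4915 0.0663] jig [-0.0154  0.0674] [0.003  0.1399 0.2056]
((316.5, 221.0), (60.0, 35.0), 90.0) [ 0.4786 -0.0735] jig [-0.0138 -0.073 ] [ 0.001  -0.0005  0.2056]
```

View pics/w10.png

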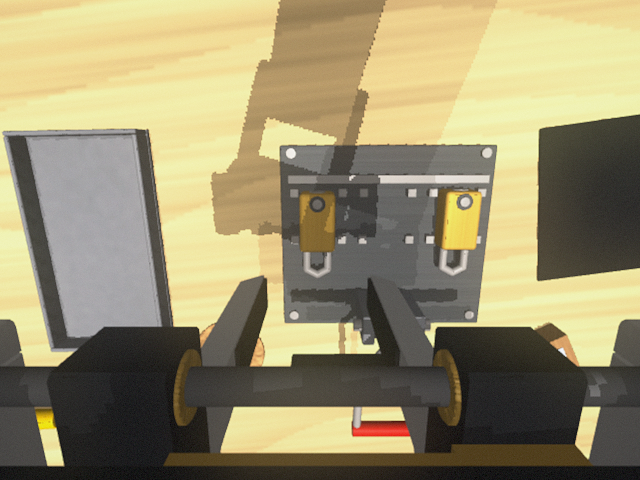

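The clamp is fully back and both padlocks are in place with pins home (at (317,204) and (465,202)). Pick A.

In the tool's units: 0.204 m is 10.2, 0.195 m is 9.75.

```bash
echo '[[[0, 0, 3, 0, 0.55], [0, 0, 6, 0, 0.55], [0, 0, 8.5, 0, 0.55], [0, 0, 9.75, 0, 0.55], [0, 0, 10.2, 0, 0.55], [0, 0, 10.2, 0, 0.55], [0, 0, 10.2, 0, 0.2], [0, 0, 10.2, 0, 0.2], [0, 0, 10.2, 0, 0.2], [0, 0, 10.2, 0, 0.2]]]' | python3 steer.py 25
echo '[[[0, 0, 0, 0, 0.2], [0, 0, -1.5, 0, 0.2], [0, 0, -4, 0, 0.2], [0, 0, -5, 0, 0.2], [0, 0, -5, 0, 0.2]]]' | python3 steer.py
python3 - <<'E'
from h import *
y=-.097;R=np.array([[np.cos(y),-np.sin(y)],[np.sin(y),np.cos(y)]])
for j in([-.05,.016],[.05,.016]):
    p=R@j+[.485,-.3125];print(p,tool([*p,.1]))
E
```

```text
time_s: 41.5
eef_pos: [0.4803, -0.0734, 0.0209]
tool_rot: [-3.141, 0.002, 3.037]
force: [-1.4, 1.0, 6.5]
width: 0.379
finger_force: 25.0
time_s: 42.12
eef_pos: [0.48, -0.0734, 0.1209]
tool_rot: [-3.141, 0.003, 3.037]
force: [0.8, -0.3, -2.9]
width: 0.383
finger_force: 25.0
[ 0.43678461 -0.29173282] [ 0.02020227 -0.22160017  0.02103619]
[ 0.53631453 -0.30141761] [-0.07979422 -0.22081905  0.02133867]
```

In the tool's units: -0.11 m is -5.5, -0.03 m is -1.5, 1.563 rad is 15.63.

```bash
echo '[[[0.1, -1.5, 0, 1.7, 0.2], [0.2, -3.5, 0, 3.4, 0.2], [0.4, -5.5, 0, 5.1, 0.2], [0.6, -7.5, 0, 6.8, 0.2], [0.8, -9.5, 0, 8.5, 0.2], [1, -11.08, 0, 10.2, 0.2], [1, -11.08, 0, 11.9, 0.2], [1, -11.08, 1, 13.6, 0.2], [1, -11.08, 1.5, 15.3, 0.2], [1, -11.08, 2, 15.63, 0.2]]]' | python3 steer.py
echo '[[[0, 0, 0.5, 0, 0.2], [0, 0, 0.5, 0, 0.2]]]' | python3 steer.py
python3 -c "
from h import *
print(tool([.4368,-.2917,.0145]))"
```

```text
time_s: 43.38
eef_pos: [0.435, -0.2903, 0.0772]
tool_rot: [-3.139, -0.002, 1.474]
force: [0.3, -0.6, -2.3]
width: 0.383
finger_force: 25.0
time_s: 43.62
eef_pos: [0.4355, -0.2907, 0.0683]
tool_rot: [-3.14, -0.002, 1.475]
force: [-0.4, 0.8, -4.1]
width: 0.38
finger_force: 25.0
[-0.001005    0.00154899  0.05379587]
```

In the tool's units: 0.053 m is 2.65, 0.048 m is 2.4.

```bash
echo '[[[0, 0.05, 1, 0, 0.2], [0, 0.05, 1.9, 0, 0.2], [0, 0.05, 2.4, 0, 0.2], [0, 0.05, 2.65, 0, 0.2], [0, 0.05, 2.65, 0, 0.2]]]' | python3 steer.py
echo '[[[0, 0, 0.05, 0, 0.5], [0, 0, 0.05, 0, 0.55], [0, 0, 0.05, 0, 0.55], [0, 0, -2, 0, 0.55], [0, 0, -5, 0, 0.55], [0, 0, -7.5, 0, 0.55], [0, 0, -9.5, 0, 0.55]]]' | python3 steer.py
python3 -c "
from h import *
print(tool([.4917,.071,.2]))
d=snap('top');h,s,v=cv2.split(hsv(d));m=(h>15)&(h<35)&(s>120)&(v>50);m[:230]=0;m[320:]=0;m[:,:275]=0;m[:,490:]=0
for k in blobs(m,40): r=cv2.minAreaRect(k);print(r,pt(d,*r[0],.042))"
```

```text
time_s: 44.25
eef_pos: [0.4371, -0.2915, 0.0166]
tool_rot: [-3.141, -0.0, 1.474]
force: [-0.0, -0.7, -3.1]
width: 0.381
finger_force: 25.0
time_s: 45.12
eef_pos: [0.4375, -0.2919, 0.2096]
tool_rot: [3.139, 0.002, 1.474]
force: [0.7, -0.3, -0.3]
width: 0.548
finger_force: 0.0
[0.36641115 0.01877934 0.00889717]
((395.02374267578125, 274.5011291503906), (81.71692657470703, 92.9898681640625), 2.7263107299804688) [ 0.47912184 -0.15151159  0.042     ]
((294.7665100097656, 270.26904296875), (16.244327545166016, 27.216373443603516), 4.0856170654296875) [0.49437871 0.06736553 0.042     ]
((460.7738342285156, 292.5707702636719), (25.238859176635742, 14.477675437927246), 3.1798300743103027) [ 0.43610911 -0.29240112  0.042     ]
```

In the tool's units: 0.3664 m is 18.32, 0.36 m is 18, -1.563 rad is -15.63.

```bash
echo '[[[1, 0, 0, -1.7, 0.55], [3, 0.1, 0, -3.4, 0.55], [5.25, 0.25, 0, -5.1, 0.55], [7.5, 0.4, 0, -6.8, 0.55], [9.75, 0.5, 0, -8.5, 0.55], [12, 0.6, 0, -10.2, 0.55], [14.25, 0.7, 0, -11.9, 0.55], [16.5, 0.85, 0, -13.6, 0.55], [18, 0.95, 0, -15, 0.55], [18.32, 0.95, 0, -15.63, 0.55]]]' | python3 steer.py
echo '[[[0, 0, 0, 0, 0.55], [0, 0, 0, 0, 0.55]]]' | python3 steer.py
python3 - <<'E'
from h import *
d=snap("wrist")
h,s,v=cv2.split(hsv(d));m=(h>15)&(h<35)&(s>120)&(v>50);m[290:]=0
for k in blobs(m,800):
    r=cv2.minAreaRect(k);p=pt(d,*r[0],.042)[:2];print(r,p,tool([*p,.0195]))
E
```

```text
time_s: 46.42
eef_pos: [0.4916, 0.0731, 0.2067]
tool_rot: [3.141, 0.0, 3.042]
force: [0.8, -0.3, 0.0]
width: 0.553
finger_force: 0.0
time_s: 46.68
eef_pos: [0.4915, 0.071, 0.2067]
tool_rot: [-3.142, 0.0, 3.035]
force: [0.4, 0.7, -0.0]
width: 0.547
finger_force: 0.0
((314.5, 227.5), (63.0, 37.0), 90.0) [0.49304882 0.06840804] [-0.00176725 -0.00229287  0.1871393 ]
```

```bash
echo '[[[-0.05, -0.05, 2.5, 0, 0.55], [-0.05, -0.05, 5.5, 0, 0.55], [-0.05, -0.05, 8, 0, 0.55], [-0.05, -0.05, 9, 0, 0.55], [-0.05, -0.05, 9.3, 0, 0.55], [-0.05, -0.05, 9.3, 0, 0.55], [-0.05, -0.05, 9.3, 0, 0.2], [-0.05, -0.05, 9.3, 0, 0.2], [-0.05, -0.05, 9.3, 0, 0.2], [-0.05, -0.05, 9.3, 0, 0.2]]]' | python3 steer.py 25
echo '[[[0, 0, 0, 0, 0.2], [0, 0, -1.5, 0, 0.2], [0, 0, -4, 0, 0.2], [0, 0, -5, 0, 0.2], [0, 0, -5, 0, 0.2]]]' | python3 steer.py
python3 - <<'E'
from h import *
y=-.097;R=np.array([[np.cos(y),-np.sin(y)],[np.sin(y),np.cos(y)]])
p=R@[.035,.016]+[.485,-.3125];print(p,tool([*p,.12]))
E
```

```text
time_s: 47.98
eef_pos: [0.4935, 0.0698, 0.0219]
tool_rot: [-3.141, 0.002, 3.037]
force: [-1.7, -1.7, 6.3]
width: 0.38
finger_force: 25.0
time_s: 48.6
eef_pos: [0.4932, 0.0704, 0.1218]
tool_rot: [3.141, 0.003, 3.037]
force: [0.1, 0.6, -3.6]
width: 0.379
finger_force: 25.0
[ 0.52138504 -0.29996489] [-0.06675451 -0.3654117   0.00180805]
```

```bash
echo '[[[-0.2, -1.5, 0, 1, 0.2], [-0.5, -3.75, 0, 2, 0.2], [-0.9, -6, 0, 3.5, 0.2], [-1.3, -8.25, 0, 5.1, 0.2], [-1.7, -10.5, 0, 6.8, 0.2], [-2.15, -12.75, 0, 8.5, 0.2], [-2.65, -15, 0, 10.2, 0.2], [-3.1, -17, 0, 11.9, 0.2], [-3.335, -18.27, 0, 13.6, 0.2], [-3.335, -18.27, 1, 15.3, 0.2]]]' | python3 steer.py
echo '[[[0, 0, 1, 0.33, 0.2], [0, 0, 1.5, 0.33, 0.2], [0, 0, 1.5, 0.33, 0.2]]]' | python3 steer.py
python3 -c "
from h import *
print(tool([.5214,-.30,.0155]))"
```

```text
time_s: 49.85
eef_pos: [0.5205, -0.302, 0.0995]
tool_rot: [3.141, 0.0, 1.499]
force: [-0.9, -0.3, -3.2]
width: 0.381
finger_force: 25.0
time_s: 50.22
eef_pos: [0.5197, -0.299, 0.0689]
tool_rot: [-3.139, -0.002, 1.476]
force: [-0.3, 0.3, -2.4]
width: 0.382
finger_force: 25.0
[-0.00097273  0.00189214  0.05343683]
```

```bash
echo '[[[0, 0.05, 1, 0, 0.2], [0, 0.05, 1.9, 0, 0.2], [0, 0.05, 2.4, 0, 0.2], [0, 0.05, 2.675, 0, 0.2], [0, 0.05, 2.675, 0, 0.2]]]' | python3 steer.py
echo '[[[0, 0, 0.05, 0, 0.5], [0, 0, 0.05, 0, 0.55], [0, 0, 0.05, 0, 0.55], [0, 0, -2, 0, 0.55], [0, 0, -5, 0, 0.55], [1.5, -1.5, -7.5, 0, 0.55], [4, -4, -8.5, 0, 0.55], [6, -6, -8.5, 0, 0.55], [8, -8, -8.5, 0, 0.55], [8, -8, -8.5, 0, 0.55]]]' | python3 steer.py
python3 - <<'E'
from h import *
d=snap("top");cv2.imwrite("pics/t11.png",cv2.resize(d["img"][140:340,110:510],None,fx=2,fy=2,interpolation=cv2.INTER_CUBIC))
h,s,v=cv2.split(hsv(d));m=(h>15)&(h<35)&(s>120)&(v>50);m[:230]=0;m[320:]=0;m[:,:440]=0;m[:,495:]=0
y=-.097;R=np.array([[np.cos(y),-np.sin(y)],[np.sin(y),np.cos(y)]])
for k in blobs(m,40): r=cv2.minAreaRect(k);p=pt(d,*r[0],.035);print(r,p,"tray",R.T@(p[:2]-[.485,-.3125]))
E
```

```text
time_s: 50.85
eef_pos: [0.5214, -0.3001, 0.0168]
tool_rot: [-3.141, -0.0, 1.474]
force: [-0.3, -0.9, -2.9]
width: 0.381
finger_force: 25.0
time_s: 52.1
eef_pos: [0.3757, -0.1229, 0.1868]
tool_rot: [3.14, 0.001, 1.476]
force: [0.1, 0.5, 0.0]
width: 0.552
finger_force: 0.0
((462.6460876464844, 253.8097686767578), (27.472347259521484, 16.297157287597656), 3.8140745162963867) [ 0.52029112 -0.30206849  0.035     ] tray [0.03411495 0.01380035]
((459.86212158203125, 292.15521240234375), (27.488054275512695, 16.110824584960938), 4.763641834259033) [ 0.43672609 -0.29217983  0.035     ] tray [-0.05001495  0.01554941]
```

View pics/t11.png

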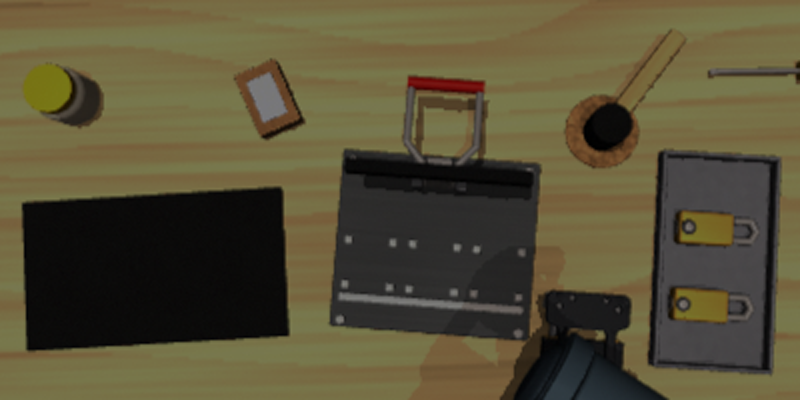

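The final view shows both padlocks flat, side by side in the tray, pins up at (689,227) and (683,304). The mallet is upright on its disc at (605,128), and the clamp is open. Box and jar look unmoved. I'm handing in.

```bash
python3 -c "
from bench import env
print(env.close_job())"
```

```text
the job is handed in; nothing more can be done
None
```

The job is handed in at about 52 s of robot time: both padlocks (only two were on the mat) are pinned and lie side by side in the tray, the clamp is fully back and the mallet stands on its disc; the hand-in call returned no verdict.

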